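# Set out the channel runners of a machine base for tacking

### The arm

A 7-joint arm with a two-finger parallel gripper is mounted at the origin on the work surface. World frame = base frame: x ahead of the robot, y to its left, z up, the work surface at z = 0. Lengths are in m, angles in rad, forces in N, time in s.
With the tool pointing down it reaches from about 0.425 to 0.875 m from the base axis. Payload 8.4 kg.
Tool frame: the origin (TCP) lies on the centre line of the jaws, within the pads' length; the fingertips stand 14 mm ahead of it and the grasp point (between the pads) lies 5 mm behind it; z points along the fingers, y is the direction in which the jaws open and shut (so a half turn about z gives the same grasp; the last joint's range is limited). The gripper opens to 87 mm and grips with 3 to 60 N. Pads are 19 mm wide; open, the fingers measure 117 mm over their backs; the gripper's body (75 mm by 190 mm) begins 51 mm behind the grasp point.
Start: joints at [-1.281, 0.333, 0.04, 1.465, -0.013, 1.343, -0.059], TCP at [0.246, 0.601, 0.237] pointing down, gripper open.
Joint ranges: [-2.58, 2.58], [-0.38, 2.09], [-1.3, 1.39], [0.25, 2.4], [-1.5, 4.64], [0.08, 2.09], [-2.65, 2.65]. Speed limits (rad/s): [2.22, 2.22, 2.79, 2.79, 3.14, 3.14, 3.14].

### API

Orientations are given as a rotation vector (axis times angle).
In Python, from plant import telemetry, camera, bot gives the robot as it stands. The module is installed in compiled form; this text tells all that it offers.
- The arm moves only by the tool apply_moves, never from a script. Its argument "rows" is a list of rows, each a list of 7 numbers: the shift along the tool's x, y, z each as a share of 0.5 m, from -1 to 1, then the turn, a rotation vector about the tool's x, y, z each as a share of 45 degrees, from -1 to 1, then the gripper command: -1 is fully open, 1 is shut, values between are in proportion. In form: [[x, y, z, wx, wy, wz, grip], ...]. A call has 1 to 5 rows; each row is the pose to reach, as a shift and turn from the pose commanded when the call began, along the tool's axes at that moment; what a row does not reach only later rows make up. A row lasts 1/12 s, in which the tool goes at most 41.7 mm and 7.16 degrees, less where a joint would pass 70% of its speed; a pose out of reach is approached as far as the arm can. A call with a number of a shift or a turn outside -1 to 1 is refused whole. A call with a gripper value outside its range is refused whole. The fingers move at their own pace and stop on an object; "force" is the grip in N (left out, the last holds). Time passes only in rows, so rows that repeat a pose let the fingers close. It gives the time, the measured TCP pose, the force and the opening at its end, in the units of the state.
- telemetry.sense(): the state, without advancing time (a new reading comes with each control period).
- camera(name): name is "side" or "top"; returns a dict with "color" (384x512x3 uint8, blue, green, red), "mtx" (3x3 intrinsics, pixels), "R" (3x3) and "t" (3): a world point X has camera coordinates R X + t. Camera axes: x right, y down, z forward; pixel columns grow to the right and rows downward; lengths in m; the calibration is good to about 2 mm. A picture is of the moment at which its call begins. There is no depth.
- bot.sign_off(): hands the job in, once; it reports no verdict.
The state is a dict: "t": time; "q": joint angles; "joint_velocities": joint speeds; "effort": joint torques, N m; "eef_pos": TCP position; "ee_rot": TCP orientation; "wrist_force": force on the tool from outside, world axes, zero at the start; "moment": the same for the moment, N m; "finger_gap": finger opening in m.
Only numpy, scipy, OpenCV 4.12 (cv2) and the standard library are available. Lean on these libraries where they do the work, as an engineer would, in place of code of your own. Each camera call takes 0.05 s, during which the arm holds its last target.

### The job

The three short steel channels are the runners of a machine base; set them out along the steel angle fence for tacking. Two lie roughly at the outer white marks; the third lies to one side with its open side up: turn it over and set it down, without letting it drop, at the free middle mark. In the end all three must lie open side down with one end pushed home and square against the fence, each centred on its own white mark; leave everything else where it lies.

Things in the scene. Friction and masses are not known exactly. Their poses are not given: they have to be found in the camera images.
- runner_loose_center (a point): Third runner: brown steel channel, 100 long x 60 wide over the flanges x 40 mm high, walls 5 mm, 0.5 kg. Point: centre of its outline, 20 mm above the table as it lies. x along its length, y across the flanges, z out of the open side. Starts on its web, open side up (z up), left or right of the row, nearer the robot, clear of other things. Stands stably on an end or a flange.
- runner_left_center (a point): Left runner: brown steel channel, 100 long x 60 wide over the flanges x 40 mm high, walls 5 mm, 0.5 kg. Point: centre of its outline, 20 mm above the table as it lies. x along its length, y across the flanges, z out of the open side. Starts open side down (z down) at the left mark, 15 to 40 mm short of the fence, skewed by up to 7 degrees.
- runner_right_center (a point): Right runner: brown steel channel, 100 long x 60 wide over the flanges x 40 mm high, walls 5 mm, 0.5 kg. Point: centre of its outline, 20 mm above the table as it lies. x along its length, y across the flanges, z out of the open side. Starts open side down (z down) at the right mark, 15 to 40 mm short of the fence, skewed by up to 7 degrees.
- fence: Fence: fixed steel angle painted dark blue, 400 mm long, 40 x 40 x 5 mm, held by two magnet blocks (48 mm high) behind its upright leg. Origin on the table in the plane of its front face (towards robot and runners), half-way along. x points square into that face, away from the robot; y along the fence to the left; upright leg 40 mm high.
- mark_left (a point): Left white soapstone mark, a 6 mm wide line across the fence, 125 mm to the left of the middle mark (+y of the fence). Point in the plane of the front face, 20 mm above the table; axes as the fence.
- mark_middle (a point): Middle white mark of the fence, free at the start. Point in the plane of the front face, 20 mm above the table; axes as the fence.
- mark_right (a point): Right white mark of the fence, 125 mm to the right of the middle mark (-y). Point in the plane of the front face, 20 mm above the table; axes as the fence.
- tube_offcut: Bystander: dark square steel tube, 110 x 50 x 50 mm, lying on the other side of the row from the third runner. Origin at the centre of its underside, x along it.
- square: Bystander: combination square lying flat, 200 mm rule along its x, 16 mm high. Origin under the middle of the rule.
- tape: Bystander: yellow tape measure, 68 x 62 x 36 mm. Origin at the centre of its underside.
- marker: Bystander: flat brass soapstone holder, 150 x 16 x 7 mm, lying between the robot and the row. Origin under the middle of its brass body, x along it.
- wire_brush: Bystander: wooden wire brush, 250 x 28 x 43 mm, at the left of the table. Origin under its middle, x along it.
Not all that is in view belongs to the job. What is shaped like the part that bears runner_left_center but blue is not meant. What is shaped like the part that bears runner_loose_center but orange is not meant.

How it is judged:
At the end, for the whole second after the job is handed in: All three runners lie open side down on the table (within 3.5 degrees), one end within 3.5 mm of the fence's face, square to it within 2.6 degrees, each centred on its mark within 10 mm (the third runner at the middle mark), at rest (angle between each of runner_left_center, runner_right_center, runner_loose_center's own z axis and vertical above 3.08 rad and height (world z) of runner_left_center between 0.017 and 0.023 m and x of each of runner_left_center, runner_right_center, runner_loose_center in the frame of fence above -0.0535 m and angle between the x axis of each of runner_left_center, runner_right_center, runner_loose_center and the x axis of fence, either way round below 0.045 rad and y of runner_left_center in the frame of mark_left between -0.01 and 0.01 m and linear speed of each of runner_left, runner_right, runner_loose below 0.01 m/s and angular speed of each of runner_left, runner_right, runner_loose below 0.05 rad/s and height (world z) of runner_right_center between 0.017 and 0.023 m and y of runner_right_center in the frame of mark_right between -0.01 and 0.01 m and height (world z) of runner_loose_center between 0.017 and 0.023 m and y of runner_loose_center in the frame of mark_middle between -0.01 and 0.01 m); the robot touches nothing.
It fails at once if the third runner is let fall or thrown: faster than 0.5 m/s while the fingers do not touch it (linear speed of runner_loose above 0.5 m/s and contact force between the fingers and runner_loose below 0.05 N).
It fails at once if a bystander (square tube, combination square, tape, soapstone holder or wire brush) is moved more than 20 mm (distance of any of tube_offcut, square, tape, marker, wire_brush from where it was at the start of the episode above 0.02 m).
It also fails if it takes over 72 s, if anything falls off the work surface, if the arm or the gripper's body presses on something with over 40 N, if the wrist force passes 120 N, or if a joint passes its speed limit or range.

## Working session

There is one attempt and no reset: what is moved stays moved. The work goes in short steps, Python scripts to look and compute and a tool call to move; the robot and the scene stay as the last step left them, time stands still between calls to the robot, and variables do not carry over. Pictures are saved under pics/ and viewed, and the job is handed in when it is done.

Besides the shell and the picture viewer there is one more tool, called after "Emit:" as name([rows], argument=value, ...), one row to a line, values as JSON. apply_moves: Moves the arm, as the interface text tells. Shift numbers are shares of 0.5 m and turn numbers shares of 45 degrees, none past 1 either way. Its arguments: {"type":"object","properties":{"rows":{"type":"array"},"force":{"type":"number"}},"required":["rows"]}

```bash
mkdir -p pics; python3 - <<'E'
from plant import telemetry, camera, bot
import cv2,numpy as np
for n in ("top","side"):
    c=camera(n); cv2.imwrite(f"pics/{n}0.png",c["color"]); np.set_printoptions(precision=4,suppress=True); print(n,c["mtx"],c["R"],c["t"], -c["R"].T@c["t"])
    np.savez(f"cam_{n}.npz",**c)
s=telemetry.sense(); print(s)
E
```

```text
top [[347.1056   0.     253.8005]
 [  0.     347.1056 194.8532]
 [  0.       0.       1.    ]] [[-0.0243 -0.9997  0.0067]
 [-0.9947  0.0235 -0.1004]
 [ 0.1003 -0.0091 -0.9949]] [0.0115 0.5485 1.0456] [0.441  0.0081 1.0953]
side [[375.085    0.     253.7457]
 [  0.     375.085  187.986 ]
 [  0.       0.       1.    ]] [[ 0.8437 -0.5365  0.0194]
 [-0.3491 -0.5757 -0.7394]
 [ 0.4078  0.617  -0.673 ]] [-0.452   0.2452  0.7745] [ 0.1511 -0.5793  0.7113]
{'t': 0.1, 'q': array([-1.2812,  0.3339,  0.0399,  1.4662, -0.0134,  1.3433, -0.0585]), 'joint_velocities': array([ 0.0013, -0.0006,  0.0005, -0.0024, -0.0006, -0.0001, -0.001 ]), 'effort': array([  0.0032, -65.7808,   1.3395, -40.4709,  -0.0596,   0.0408,
         0.    ]), 'eef_pos': array([0.2463, 0.6011, 0.2357]), 'ee_rot': array([-0.6069, -3.0822,  0.0022]), 'wrist_force': array([0.1935, 0.4001, 0.1579]), 'moment': array([ 0.0137, -0.0783, -0.0137]), 'finger_gap': 0.08683907815889245}
```

View pics/top0.png

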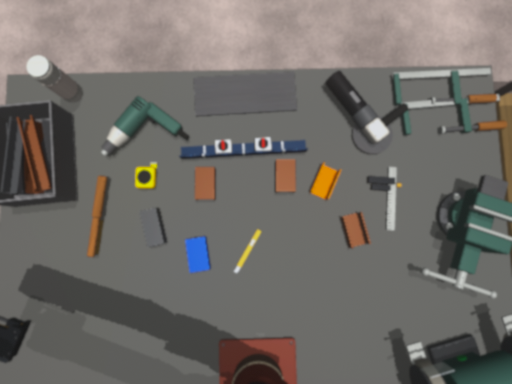

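View pics/side0.png

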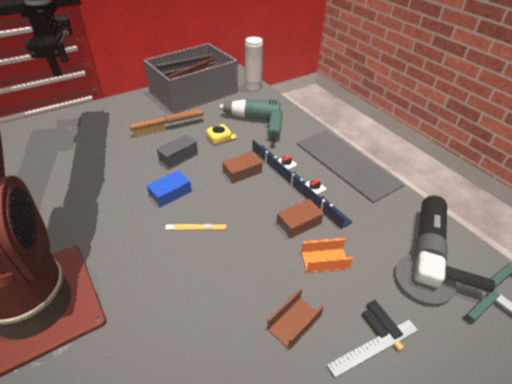

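The top view shows the left runner at about px (205,183), the right one at (286,176) and the loose one at (355,230) with its open side up. The fence runs from (181,152) to (306,146). The blue part at (197,254) and the orange one at (325,181) are decoys. Next I'll measure these.

```bash
cat > h.py <<'E'
import numpy as np,cv2
np.set_printoptions(precision=4,suppress=True)
def ray(c,px,z):
    d=c["R"].T@np.linalg.inv(c["mtx"])@np.array([px[0],px[1],1.]); o=-c["R"].T@c["t"]
    return (o+d*(z-o[2])/d[2])
def proj(c,X):
    p=c["mtx"]@(c["R"]@np.array(X,float)+c["t"]); return p[:2]/p[2]
def brown(img):
    hsv=cv2.cvtColor(img,cv2.COLOR_BGR2HSV); b,g,r=[img[...,i].astype(int) for i in range(3)]
    H,S,V=cv2.split(hsv)
    return (((H<12)|(H>172))&(S>90)&(V>50)&(V<215)).astype(np.uint8)*255,hsv
E
python3 - <<'E'
from h import *
for n,rois in (("top",[(180,140,310,260),(310,150,400,270)]),("side",[(210,130,360,250),(250,220,420,370)])):
    c=dict(np.load(f"cam_{n}.npz")); im=c["color"]
    m,h=brown(im)
    ct,_=cv2.findContours(m,cv2.RETR_EXTERNAL,cv2.CHAIN_APPROX_NONE)
    for k in ct:
        a=cv2.contourArea(k)
        if a>100:
            r=cv2.minAreaRect(k); x,y=map(int,r[0]); print(n,a,r, h[y,x], "z40:",ray(c,r[0],.04) , [ray(c,p,.04)[:2].round(4) for p in cv2.boxPoints(r)] if n=="top" else "")
    for i,(a,b,d,e) in enumerate(rois):
        z=5 if n=="top" else 4
        cv2.imwrite(f"pics/{n}crop{i}.png",cv2.resize(im[b:e,a:d],None,fx=z,fy=z,interpolation=cv2.INTER_CUBIC))
E
```

```text
top 2166.5 ((257.5, 360.5), (45.0, 77.0), 90.0) [17 63 57] z40: [ 0.0618 -0.0005  0.04  ] [array([0.1281, 0.1107]), array([ 0.1221, -0.1151]), array([-0.0037, -0.1105]), array([0.0024, 0.1125])]
top 632.5 ((355.4692077636719, 229.55386352539062), (33.065086364746094, 21.487918853759766), 74.74488067626953) [ 10 144 159] z40: [ 0.4343 -0.307   0.04  ] [array([ 0.4751, -0.2643]), array([ 0.4908, -0.3285]), array([ 0.3939, -0.3494]), array([ 0.3785, -0.2858])]
top 592.0 ((204.5, 183.0), (32.0, 19.0), 90.0) [ 11 145 158] z40: [0.5874 0.1486 0.04  ] [array([0.6377, 0.1773]), array([0.6364, 0.1189]), array([0.5375, 0.1201]), array([0.5389, 0.178 ])]
top 630.0 ((285.0, 175.0), (32.0, 20.0), 90.0) [ 10 142 163] z40: [ 0.6064 -0.0989  0.04  ] [array([ 0.6571, -0.0697]), array([ 0.6556, -0.1315]), array([ 0.5562, -0.1279]), array([ 0.5576, -0.0667])]
top 1344.5 ((33.42308044433594, 153.88462829589844), (78.0178451538086, 25.923255920410156), 82.87498474121094) [ 11 161 127] z40: [0.6901 0.6738 0.04  ] [array([0.809 , 0.7332]), array([0.8175, 0.6539]), array([0.5738, 0.6156]), array([0.5658, 0.
[... 8039 characters left out ...]
83.8789367675781, 9.897926330566406), (39.72275924682617, 13.435029029846191), 16.927515029907227) [  4 133 121] z40: [2.5136 0.6359 0.04  ] 
side 140.0 ((447.5, 4.5), (9.0, 31.0), 90.0) [  5 130 153] z40: [2.4112 0.8056 0.04  ] 
side 318.5 ((424.9000244140625, 7.2999958992004395), (30.990318298339844, 12.016654968261719), 18.434947967529297) [  5 140 129] z40: [2.2456 0.8366 0.04  ] 
side 217.5 ((378.90350341796875, 4.962466239929199), (25.78546142578125, 10.976943969726562), 21.25050163269043) [  5 137 155] z40: [2.0385 0.9992 0.04  ] 
side 22569.5 ((190.40240478515625, 45.01432800292969), (108.87165832519531, 391.6993713378906), 85.01588439941406) [  1 186 160] z40: [0.8291 0.9985 0.04  ]
```

```bash
ls pics
```

```text
side0.png
sidecrop0.png
sidecrop1.png
top0.png
topcrop0.png
topcrop1.png
```

View pics/topcrop0.png

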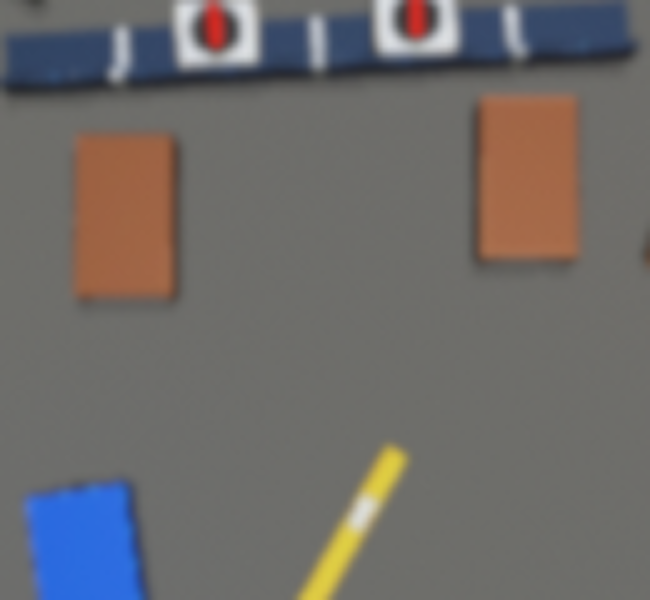

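View pics/topcrop1.png

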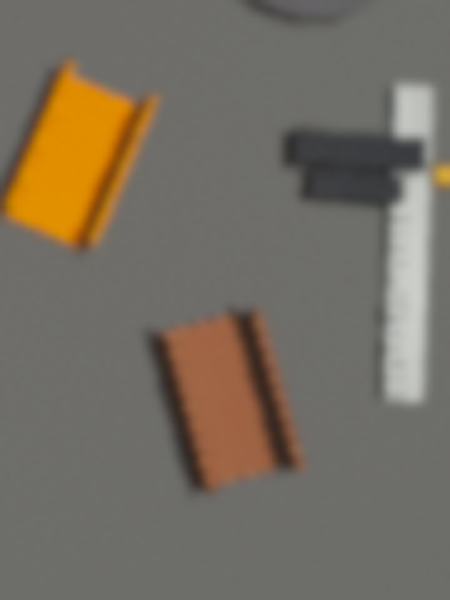

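View pics/sidecrop0.png

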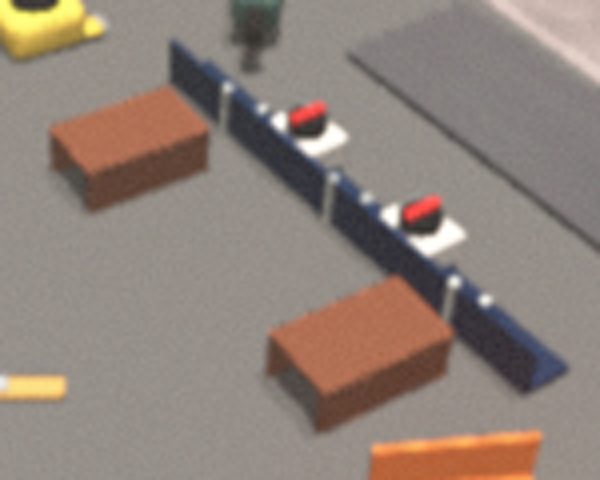

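View pics/sidecrop1.png

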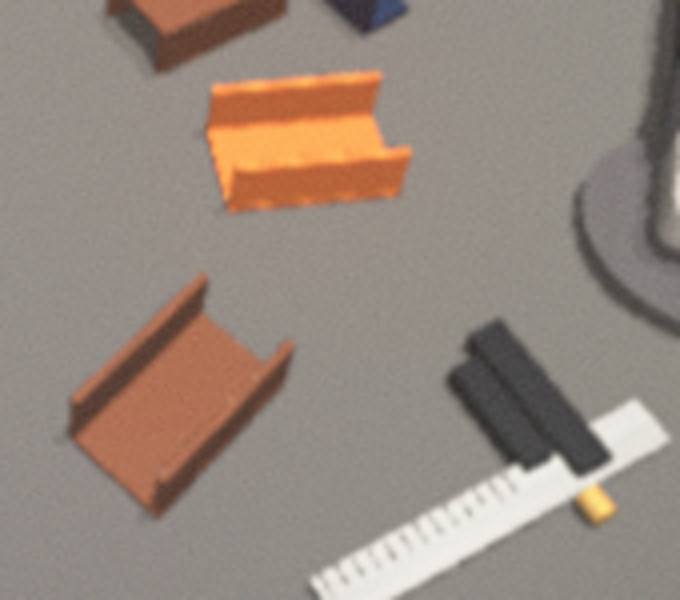

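The top view confirms the two outer runners are open side down. The loose one is open side up, with its axis tilted slightly. The marks are sharp in the side view. Next I'll fit edges for the fence, the marks and the runners.

```bash
cat >> h.py <<'E'
def quad(c,roi,fn,up=8):
    a,b,d,e=roi; im=cv2.resize(c["color"][b:e,a:d],None,fx=up,fy=up,interpolation=cv2.INTER_CUBIC)
    m=fn(im); m=cv2.morphologyEx(m,cv2.MORPH_OPEN,np.ones((up,up)))
    ct,_=cv2.findContours(m,cv2.RETR_EXTERNAL,cv2.CHAIN_APPROX_NONE); k=max(ct,key=cv2.contourArea)
    # pixel centre: resized x -> (x+.5)/up-.5
    return ((k[:,0,:]+.5)/up-.5+np.array([a,b]))
def toplane(c,pts,z): return np.array([ray(c,p,z)[:2] for p in pts],np.float32)
E
python3 - <<'E'
from h import *
t=dict(np.load("cam_top.npz")); s=dict(np.load("cam_side.npz"))
br=lambda im: brown(im)[0]
for n,roi in (("L",(188,158,222,210)),("R",(270,150,302,202)),("loose",(335,200,375,258))):
    for z in (.04,.0):
        p=toplane(t,quad(t,roi,br),z); r=cv2.minAreaRect(p*1000); print(n,z,r)
for n,roi in (("L",(215,140,270,190)),("R",(270,190,330,245)),("loose",(262,280,328,355))):
    q=quad(s,roi,br); r=cv2.approxPolyDP((q*10).astype(np.int32).reshape(-1,1,2),20,True)[:,0]/10
    print(n,r.tolist()); print(toplane(s,r,.04)*1000)
def navy(im):
    h=cv2.cvtColor(im,cv2.COLOR_BGR2HSV); H,S,V=cv2.split(h); return ((H>95)&(H<135)&(S>70)).astype(np.uint8)*255
for c,roi,nm in ((t,(175,135,312,165),"t"),(s,(245,135,355,230),"s")):
    q=quad(c,roi,navy); r=cv2.approxPolyDP((q*10).astype(np.int32).reshape(-1,1,2),15,True)[:,0]/10
    print(nm,r.tolist()); print("z0",(toplane(c,r,0)*1000).tolist()); print("z40",(toplane(c,r,.04)*1000).tolist())
E
```

```text
L 0.04 ((588.1599731445312, 147.97853088378906), (62.1788444519043, 100.82380676269531), 89.10707092285156)
L 0.0 ((593.7384643554688, 153.27989196777344), (64.53572082519531, 104.64557647705078), 89.10708618164062)
R 0.04 ((605.8533325195312, -99.49654388427734), (62.2109260559082, 101.10731506347656), 88.17915344238281)
R 0.0 ((612.1025390625, -103.57582092285156), (64.56903076171875, 104.93980407714844), 88.17908477783203)
loose 0.04 ((434.4900817871094, -307.3025207519531), (99.02565002441406, 66.18254852294922), 12.910294532775879)
loose 0.0 ((434.2437744140625, -319.2586975097656), (102.77923583984375, 68.69120025634766), 12.910293579101562)
L [[251.9, 151.5], [222.4, 161.5], [223.8, 170.8], [231.3, 173.3], [232.3, 181.8], [260.8, 171.3], [261.4, 161.1]]
[[639.7614 175.2458]
 [541.4821 178.4542]
 [524.5862 139.803 ]
 [537.0895 119.5897]
 [521.6072  87.2716]
 [611.9704  84.5091]
 [638.696  122.1143]]
R [[309.6, 198.6], [277.1, 212.6], [277.0, 222.3], [283.1, 221.0], [288.8, 227.1], [289.1, 236.9], [320.5, 222.9], [323.1, 211.9]]
[[ 659.7142  -73.2692]
 [ 558.769   -70.541 ]
 [ 5
[... 697 characters left out ...]
28710938, 167.7394256591797]]
z40 [[701.5818481445312, 156.70054626464844], [701.0863647460938, 218.21826171875], [672.221435546875, 221.70799255371094], [671.7927856445312, 161.91000366210938]]
s [[331.0, 207.3], [344.1, 219.0], [343.3, 225.3], [349.9, 222.3], [335.3, 208.1]]
z0 [[718.0700073242188, -99.50834655761719], [718.7855834960938, -150.0123748779297], [701.9053955078125, -165.3950958251953], [723.641845703125, -166.55113220214844], [725.9496459960938, -107.83367156982422]]
z40 [[686.1870727539062, -126.48698425292969], [686.8624267578125, -174.15097045898438], [670.9314575195312, -188.66867065429688], [691.4456176757812, -189.75970458984375], [693.62353515625, -134.34414672851562]]
```

```bash
python3 - <<'E'
from h import *
t=dict(np.load("cam_top.npz")); s=dict(np.load("cam_side.npz"))
# front face edge profile in top view: columns between marks
g=t["color"].astype(float)
for col in (190,192,205,230,250,280,290,300):
    print(col,[tuple(int(v) for v in g[r,col]) for r in range(143,160)])
for lo in ((265.5,162),(292,185),(322.25,210.5)): print("bot",ray(s,lo,0))
for hi in ((267,152),(293.25,174.5),(323.25,200)): print("top",ray(s,hi,.04))
h=cv2.cvtColor(t["color"],cv2.COLOR_BGR2GRAY)
E
```

```text
190 [(105, 108, 108), (105, 108, 108), (104, 103, 101), (102, 89, 82), (100, 76, 61), (99, 70, 51), (99, 68, 50), (100, 69, 50), (100, 69, 51), (100, 69, 51), (102, 71, 51), (107, 74, 53), (105, 73, 52), (85, 60, 45), (61, 49, 43), (63, 61, 59), (79, 80, 80)]
192 [(106, 109, 109), (105, 108, 107), (104, 102, 99), (102, 88, 80), (100, 75, 60), (100, 70, 52), (100, 69, 50), (101, 69, 50), (101, 69, 51), (101, 70, 51), (101, 69, 51), (102, 70, 51), (95, 66, 49), (76, 55, 43), (58, 48, 44), (64, 62, 60), (81, 82, 81)]
205 [(107, 110, 110), (114, 114, 112), (133, 127, 123), (153, 143, 138), (163, 151, 144), (165, 152, 146), (166, 154, 147), (170, 157, 150), (171, 158, 150), (166, 151, 143), (153, 136, 126), (131, 113, 103), (102, 88, 80), (75, 70, 66), (70, 70, 69), (82, 84, 83), (93, 96, 96)]
230 [(200, 200, 199), (202, 201, 199), (204, 202, 200), (205, 203, 201), (206, 205, 202), (208, 206, 202), (209, 207, 202), (207, 204, 200), (191, 189, 185), (154, 148, 144), (108, 95, 88), (71, 56, 49), (57, 49, 46), (67, 65, 65), (84, 85, 84), (94, 96, 96), (100, 103, 103)]
250 [(105, 86, 74), (10
[... 495 characters left out ...]
10, 149)]
290 [(104, 74, 55), (104, 73, 55), (104, 73, 55), (104, 73, 55), (102, 71, 54), (97, 68, 52), (90, 63, 49), (73, 53, 43), (54, 43, 39), (55, 53, 53), (75, 76, 77), (91, 93, 94), (100, 103, 104), (104, 108, 109), (105, 109, 113), (101, 110, 126), (90, 110, 149)]
300 [(103, 72, 55), (104, 73, 55), (104, 72, 54), (104, 72, 54), (104, 73, 55), (101, 69, 53), (89, 62, 48), (68, 49, 42), (55, 47, 45), (64, 62, 62), (81, 82, 82), (93, 95, 96), (100, 103, 104), (104, 108, 108), (106, 109, 110), (106, 109, 110), (105, 109, 110)]
bot [0.6761 0.1537 0.    ]
bot [0.6822 0.027  0.    ]
bot [ 0.6901 -0.0965  0.    ]
top [0.677 0.15  0.04 ]
top [0.6816 0.0263 0.04  ]
top [ 0.6867 -0.0958  0.04  ]
```

```bash
python3 - <<'E'
from h import *
s=dict(np.load("cam_side.npz")); t=dict(np.load("cam_top.npz"))
cv2.imwrite("pics/sf.png",cv2.resize(s["color"][138:232,248:358],None,fx=7,fy=6,interpolation=cv2.INTER_CUBIC))
cv2.imwrite("pics/tf.png",cv2.resize(t["color"][138:162,176:312],None,fx=5.8,fy=15,interpolation=cv2.INTER_CUBIC))
E
```

```text
(no output)
```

View pics/sf.png

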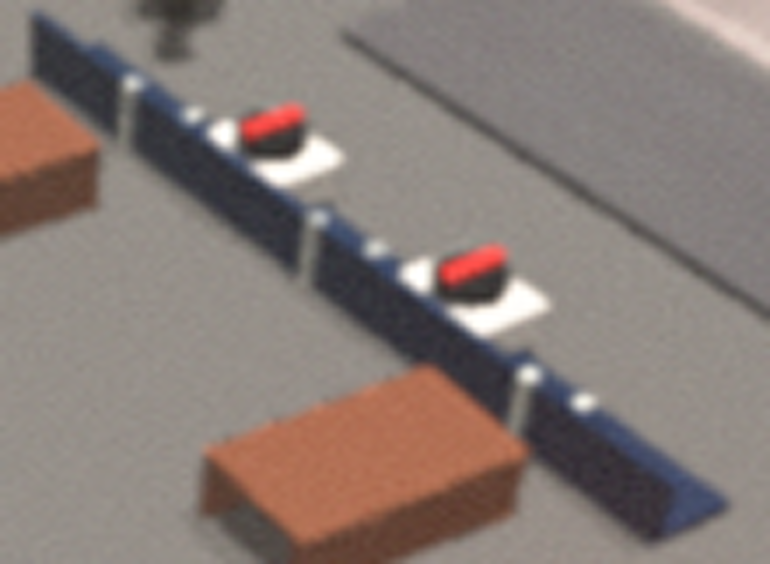

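View pics/tf.png

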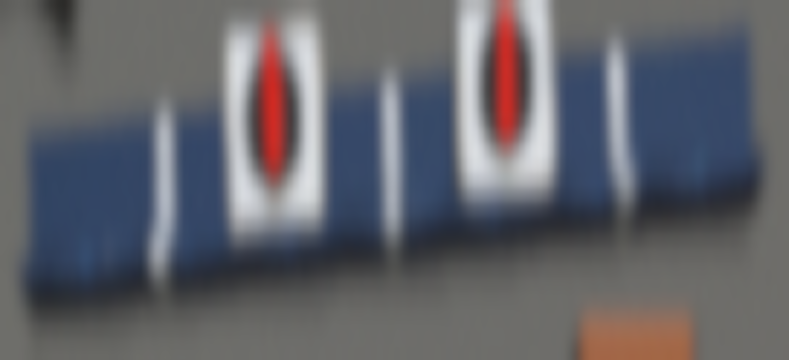

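```bash
python3 - <<'E'
from h import *
t=dict(np.load("cam_top.npz"))
for p in ((203.2,155.2),(243.1,153),(283.4,150.6),(192,156),(250,152.3),(300,149.7)): print(ray(t,p,.04))
for p in ((192,157.3),(250,154.4),(300,151.7)): print("z0",ray(t,p,0))
E
```

```text
[0.6741 0.1517 0.04  ]
[0.6782 0.0284 0.04  ]
[ 0.6829 -0.0965  0.04  ]
[0.6724 0.1863 0.04  ]
[0.6799 0.007  0.04  ]
[ 0.6845 -0.1481  0.04  ]
z0 [0.6769 0.193  0.    ]
z0 [0.6821 0.0071 0.    ]
z0 [ 0.6872 -0.1538  0.    ]
```

The two views agree. The marks are near L (0.675, 0.152), M (0.680, 0.027) and R (0.685, -0.097), about 124 mm apart where 125 is given. The fence is yawed about +2°. The runner sizes come out at 101x62 against 100x60. I'll do the left runner first.

```bash
cat >> h.py <<'E'
from scipy.spatial.transform import Rotation as Ro
from plant import telemetry,camera
def go(pos,yawy,tilt=0,roll=0,grip=None):
    """target TCP pos; tool down with tool-y at world angle yawy(deg), then tilt about tool y (deg)"""
    a=np.radians(yawy); y=np.array([np.cos(a),np.sin(a),0]); z=np.array([0,0,-1.]); x=np.cross(y,z)
    Rt=Ro.from_matrix(np.stack([x,y,z],1))*Ro.from_euler('y',tilt,degrees=True)
    s=telemetry.sense(); Rc=Ro.from_rotvec(s["ee_rot"])
    d=Rc.inv().apply(np.array(pos)-s["eef_pos"]); w=(Rc.inv()*Rt).as_rotvec()
    print("row",(d/.5).round(4),(w/np.radians(45)).round(4),"dist",np.linalg.norm(d).round(3),"deg",np.degrees(np.linalg.norm(w)).round(1))
def st():
    s=telemetry.sense(); R=Ro.from_rotvec(s["ee_rot"]).as_matrix()
    print("t",round(s["t"],2),"p",s["eef_pos"],"x",R[:,0],"y",R[:,1],"z",R[:,2],"\nq",s["q"],"F",s["wrist_force"],"gap",round(s["finger_gap"],4))
E
python3 -c "
from h import *
st(); go([.588,.148,.13],92.2); go([.588,.148,.021],92.2)"
```

```text
t 0.1 p [0.2463 0.6011 0.2357] x [-0.9253  0.3791 -0.0001] y [ 0.3791  0.9253 -0.0014] z [-0.0004 -0.0014 -1.    ] 
q [-1.2812  0.3339  0.0399  1.4662 -0.0134  1.3433 -0.0585] F [0.1935 0.4001 0.1579] gap 0.0868
row [-0.976  -0.5792  0.2124] [-0.0018 -0.0003 -0.544 ] dist 0.577 deg 24.5
row [-0.9759 -0.5789  0.4304] [-0.0018 -0.0003 -0.544 ] dist 0.607 deg 24.5
```

Emit:
apply_moves([
  [-0.976,-0.579,0.212,-0.002,0,-0.544,-1],
  [-0.976,-0.579,0.212,-0.002,0,-0.544,-1],
  [-0.976,-0.579,0.212,-0.002,0,-0.544,-1],
  [-0.976,-0.579,0.212,-0.002,0,-0.544,-1],
  [-0.976,-0.579,0.212,-0.002,0,-0.544,-1],
], force=20)

```text
t: 0.52
eef_pos: [0.3701, 0.4366, 0.1978]
ee_rot: [0.067, -3.141, -0.002]
wrist_force: [1.1, 1.1, -0.1]
finger_gap: 0.0867
```

```bash
python3 -c "
from h import *
st(); go([.588,.148,.13],92.2)"
```

```text
t 0.52 p [0.3701 0.4366 0.1978] x [-0.9991 -0.0427 -0.    ] y [-0.0427  0.9991  0.0011] z [-0.      0.0011 -1.    ] 
q [-1.0131  0.1992  0.0781  1.7155 -0.0171  1.2266  0.6826] F [ 1.0847  1.1083 -0.089 ] gap 0.0867
row [-0.4108 -0.5954  0.1349] [0.0014 0.     0.0054] dist 0.368 deg 0.3
```

Emit:
apply_moves([
  [-0.411,-0.595,0.135,0.001,0,0.005,-1],
  [-0.411,-0.595,0.135,0.001,0,0.005,-1],
  [-0.411,-0.595,0.135,0.001,0,0.005,-1],
  [-0.411,-0.595,0.135,0.001,0,0.005,-1],
  [-0.411,-0.595,0.135,0.001,0,0.005,-1],
])

```text
t: 0.93
eef_pos: [0.4929, 0.2728, 0.1595]
ee_rot: [-0.054, 3.141, 0.001]
wrist_force: [0.9, 0.8, -0.6]
finger_gap: 0.087
```

```bash
python3 -c "
from h import *
st(); go([.588,.148,.10],92.2)"
```

```text
t 0.93 p [0.4929 0.2728 0.1595] x [-0.9994 -0.0346 -0.0002] y [-0.0346  0.9994  0.0007] z [ 0.0001  0.0007 -1.    ] 
q [-0.771   0.2117  0.2134  1.7882 -0.0494  1.1463  1.0635] F [ 0.8718  0.8409 -0.591 ] gap 0.087
row [-0.1815 -0.256   0.1189] [ 0.0008  0.0002 -0.0048] dist 0.168 deg 0.2
```

Emit:
apply_moves([
  [-0.1815,-0.256,0.119,0.001,0,-0.005,-1],
  [-0.1815,-0.256,0.119,0.001,0,-0.005,-1],
  [-0.1815,-0.256,0.119,0.001,0,-0.005,-1],
  [-0.1815,-0.256,0.119,0.001,0,-0.005,-1],
  [-0.1815,-0.256,0.16,0.001,0,-0.005,-1],
])

```text
t: 1.35
eef_pos: [0.592, 0.1411, 0.0803]
ee_rot: [-0.046, 3.137, -0.006]
wrist_force: [-0.6, -0.8, -0.1]
finger_gap: 0.0873
```

```bash
python3 -c "
from h import *
st(); go([.588,.148,.021],92.2)
import cv2
cv2.imwrite('pics/s1.png',camera('side')['color']);"
```

```text
t 1.35 p [0.592  0.1411 0.0803] x [-0.9996 -0.0293 -0.0044] y [-0.0293  0.9996 -0.0038] z [ 0.0045 -0.0036 -1.    ] 
q [-0.5497  0.3823  0.2948  1.7586 -0.1223  1.0157  1.3894] F [-0.5892 -0.8202 -0.0762] gap 0.0873
row [0.0082 0.0146 0.1185] [-0.0048  0.0056 -0.0115] dist 0.06 deg 0.6
```

View pics/s1.png

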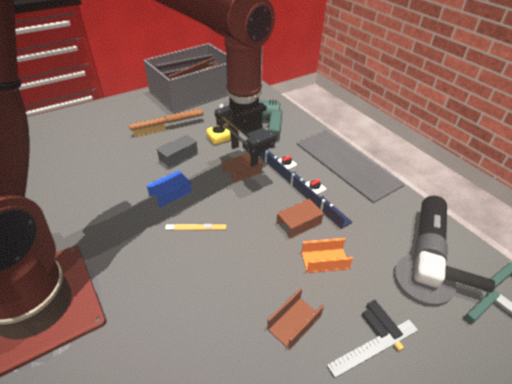

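The picture shows the gripper straddling the left runner at about px (243,160), with the jaws along the fence. I'll go down and close.

```bash
python3 -c "
from h import *
st(); go([.588,.148,.021],92.2)"
```

```text
t 1.4 p [0.5876 0.1438 0.0751] x [-0.9995 -0.0314  0.003 ] y [-0.0314  0.9995 -0.004 ] z [-0.0028 -0.0041 -1.    ] 
q [-0.552   0.3861  0.2906  1.765  -0.1238  1.0125  1.3867] F [-2.1101  0.1545 -3.1891] gap 0.0869
row [-0.0013  0.0087  0.1081] [-0.0051 -0.0038 -0.0089] dist 0.054 deg 0.5
```

Emit:
apply_moves([
  [0,0,0.06,0,0,0,-1],
  [0,0,0.117,0,0,0,-1],
  [0,0,0.117,0,0,0,0.5],
  [0,0,0.117,0,0,0,1],
  [0,0,0.117,0,0,0,1],
])

```text
t: 1.82
eef_pos: [0.5879, 0.1505, 0.0228]
ee_rot: [-0.061, 3.14, 0.0]
wrist_force: [0.7, 0.3, 0.3]
finger_gap: 0.0744
```

Emit:
apply_moves([
  [0,0,0,0,0,0,1],
  [0,0,0,0,0,0,1],
  [0,0,0,0,0,0,1],
])

```text
t: 2.07
eef_pos: [0.5884, 0.1503, 0.0233]
ee_rot: [-0.06, 3.138, 0.001]
wrist_force: [-1.4, 0.1, 7.0]
finger_gap: 0.0604
```

```bash
python3 -c "
from h import *
st(); go([.6255,.1502,.0215],92.2)"
```

```text
t 2.07 p [0.5884 0.1503 0.0233] x [-0.9993 -0.0383 -0.0029] y [-0.0383  0.9993  0.0009] z [ 0.0028  0.001  -1.    ] 
q [-0.5439  0.4501  0.2729  1.7983 -0.1492  0.9102  1.4037] F [-1.4168  0.0635  6.9849] gap 0.0604
row [-0.0741 -0.003   0.0038] [ 0.0011  0.0037 -0.0001] dist 0.037 deg 0.2
```

Emit:
apply_moves([
  [-0.02,-0.001,0,0,0,0,1],
  [-0.04,-0.002,0,0,0,0,1],
  [-0.055,-0.003,0,0,0,0,1],
  [-0.062,-0.003,0,0,0,0,1],
  [-0.068,-0.003,0,0,0,0,1],
])

```text
t: 2.48
eef_pos: [0.6206, 0.1503, 0.023]
ee_rot: [0.061, -3.139, -0.001]
wrist_force: [-12.5, -0.1, 15.0]
finger_gap: 0.0605
```

Emit:
apply_moves([
  [-0.002,0,0,0,0,0,1],
  [-0.004,0,0,0,0,0,1],
  [-0.006,0,0,0,0,0,1],
  [-0.006,0,0,0,0,0,1],
])

```text
t: 2.82
eef_pos: [0.6235, 0.1504, 0.023]
ee_rot: [0.061, -3.14, -0.001]
wrist_force: [-10.1, -0.5, 14.4]
finger_gap: 0.0601
```

Emit:
apply_moves([
  [-0.003,0,0,0,0,0,1],
  [-0.006,0,0,0,0,0,1],
  [-0.008,0,0,0,0,0,1],
  [-0.008,0,0,0,0,0,1],
])

```text
t: 3.15
eef_pos: [0.6249, 0.1504, 0.0225]
ee_rot: [0.06, -3.134, -0.001]
wrist_force: [-18.7, -2.1, 20.4]
finger_gap: 0.0603
```

Emit:
apply_moves([
  [-0.003,0,0,0,0,0,1],
  [-0.006,0,0,0,0,0,1],
  [-0.008,0,0,0,0,0,1],
  [-0.008,0,0,0,0,0,1],
])

```text
t: 3.48
eef_pos: [0.6276, 0.1499, 0.0217]
ee_rot: [0.06, -3.131, 0.001]
wrist_force: [-22.1, -3.2, 19.2]
finger_gap: 0.0603
```

```bash
python3 -c "
from h import *
st()"
```

```text
t 3.48 p [0.6276 0.1499 0.0217] x [-0.9992 -0.0382  0.0096] y [-0.0382  0.9993 -0.0003] z [-0.0096 -0.0006 -1.    ] 
q [-0.5109  0.5255  0.2714  1.6881 -0.1674  0.9601  1.4322] F [-22.0661  -3.2091  19.1768] gap 0.0603
```

```bash
python3 -c "
from h import *
im=camera('side')['color']; cv2.imwrite('pics/s2.png',cv2.resize(im[100:240,200:360],None,fx=4.5,fy=4,interpolation=cv2.INTER_CUBIC))
im=camera('top')['color']; cv2.imwrite('pics/t2.png',cv2.resize(im[130:220,170:310],None,fx=5,fy=5,interpolation=cv2.INTER_CUBIC))"
```

```text
(no output)
```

View pics/s2.png

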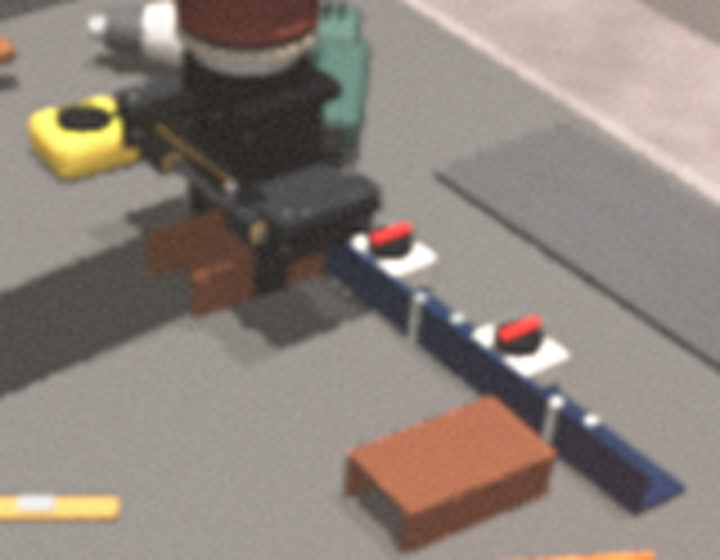

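View pics/t2.png

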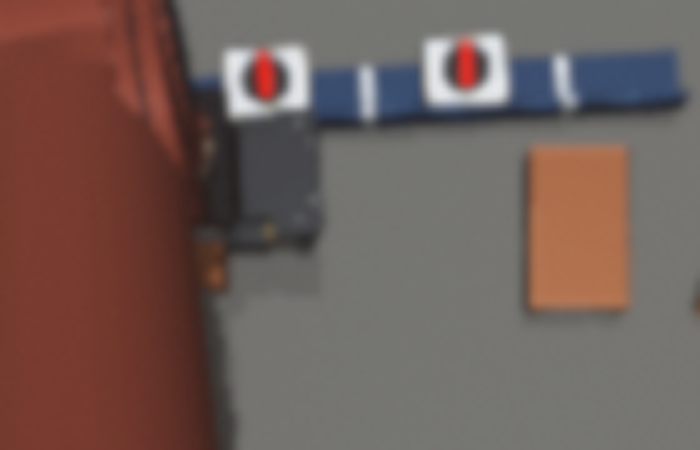

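The side view shows the left runner's far end at the fence. I'll push on until the force rises clearly.

Emit:
apply_moves([
  [-0.003,0,0,0,0,0,1],
  [-0.006,0,0,0,0,0,1],
  [-0.008,0,0,0,0,0,1],
  [-0.008,0,0,0,0,0,1],
])

```text
t: 3.92
eef_pos: [0.631, 0.1489, 0.0211]
ee_rot: [0.059, -3.13, 0.003]
wrist_force: [-22.4, -5.5, 16.1]
finger_gap: 0.06
```

```bash
python3 -c "
from h import *
st()
s=dict(np.load('cam_side.npz'))
for p in ((242.2,167),(233,160.5)): print(ray(s,p,.04))"
```

```text
t 3.92 p [0.631  0.1489 0.0211] x [-0.9992 -0.0375  0.0112] y [-0.0375  0.9993 -0.0017] z [-0.0111 -0.0021 -0.9999] 
q [-0.5078  0.5329  0.272   1.6785 -0.168   0.9645  1.4342] F [-22.3618  -5.4979  16.1191] gap 0.06
[0.5773 0.1277 0.04  ]
[0.5699 0.1668 0.04  ]
```

Emit:
apply_moves([
  [0,0,0,0,0,0,-0.2],
  [0,0,0,0,0,0,-1],
  [0,0,0,0,0,0,-1],
  [0,0,-0.08,0,0,0,-1],
  [0,0,-0.16,0,0,0,-1],
])

```text
t: 4.33
eef_pos: [0.6349, 0.1501, 0.1006]
ee_rot: [0.061, -3.137, 0.002]
wrist_force: [1.4, 1.0, 1.2]
finger_gap: 0.0789
```

```bash
python3 -c "
from h import *
st(); go([.607,-.099,.12],92.2)"
```

```text
t 4.33 p [0.6349 0.1501 0.1006] x [-0.9992 -0.0386  0.0036] y [-0.0386  0.9993 -0.0015] z [-0.0035 -0.0016 -1.    ] 
q [-0.5245  0.4477  0.292   1.6207 -0.1397  1.0977  1.414 ] F [1.395  0.9707 1.1858] gap 0.0789
row [ 0.0751 -0.4958 -0.0379] [-0.0019 -0.0046  0.0003] dist 0.251 deg 0.2
```

Emit:
apply_moves([
  [0.0751,-0.496,-0.038,0,0,0,-1],
  [0.0751,-0.496,-0.038,0,0,0,-1],
  [0.0751,-0.496,-0.038,0,0,0,-1],
  [0.0751,-0.496,-0.038,0,0,0,-1],
  [0.0751,-0.496,-0.038,0,0,0,-0.75],
])

```text
t: 4.75
eef_pos: [0.6133, -0.0578, 0.1183]
ee_rot: [-0.061, 3.139, 0.0]
wrist_force: [1.9, -0.6, -0.5]
finger_gap: 0.0845
```

Emit:
apply_moves([
  [0.0128,-0.088,-0.005,0,0,0,-0.75],
  [0.0128,-0.088,0.06,0,0,0,-0.75],
  [0.0128,-0.088,0.09,0,0,0,-0.75],
])

```text
t: 5.0
eef_pos: [0.6082, -0.1049, 0.0719]
ee_rot: [-0.051, 3.139, -0.003]
wrist_force: [-0.2, 1.6, -0.3]
finger_gap: 0.0766
```

```bash
python3 -c "
from h import *
st(); go([.607,-.099,.0225],92.2)
im=camera('top')['color']; cv2.imwrite('pics/t3.png',cv2.resize(im[130:280,170:380],None,fx=3.6,fy=3.6,interpolation=cv2.INTER_CUBIC))
st(); go([.607,-.099,.0225],92.2)"
```

```text
t 5.0 p [ 0.6082 -0.1049  0.0719] x [-0.9995 -0.0325 -0.0023] y [-0.0325  0.9995 -0.0017] z [ 0.0023 -0.0016 -1.    ] 
q [-0.2041  0.4166  0.3772  1.7458 -0.1754  1.01    1.8403] F [-0.1615  1.5922 -0.2592] gap 0.0766
row [0.0022 0.0121 0.0987] [-0.0021  0.0029 -0.0075] dist 0.05 deg 0.4
t 5.05 p [ 0.6065 -0.1021  0.0686] x [-0.9994 -0.0354  0.0028] y [-0.0354  0.9994 -0.0002] z [-0.0028 -0.0003 -1.    ] 
q [-0.2058  0.4198  0.3743  1.7485 -0.1762  1.0092  1.8398] F [-1.9378  1.2951 -2.2427] gap 0.0765
row [-0.0014  0.0061  0.0923] [-0.0002 -0.0036 -0.0038] dist 0.046 deg 0.2
```

View pics/t3.png

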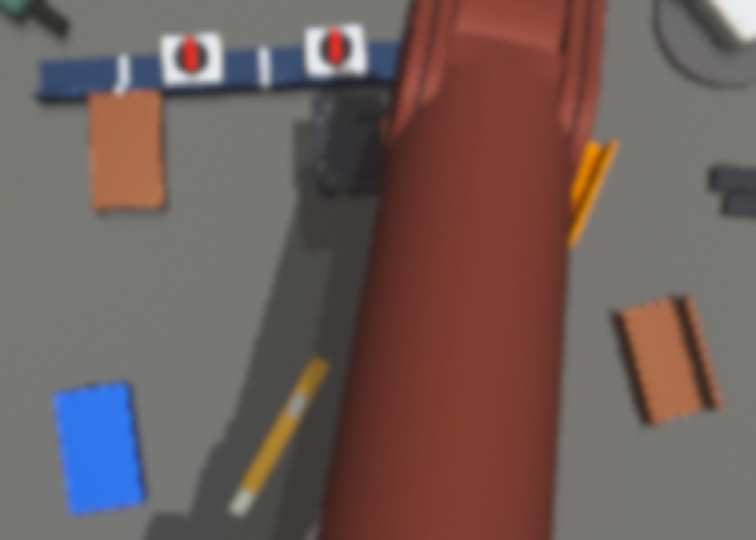

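The left runner sits flush at px (128,95)–(130,210) of the crop, on its mark. Now I'll descend on the right one, using a higher grip so it slips less.

Emit:
apply_moves([
  [0,0.003,0.05,0,0,0,-0.75],
  [0,0.003,0.091,0,0,0,-0.75],
  [0,0.003,0.091,0,0,0,0.4],
  [0,0.003,0.091,0,0,0,1],
  [0,0.003,0.091,0,0,0,1],
], force=25)

```text
t: 5.47
eef_pos: [0.6095, -0.0987, 0.0283]
ee_rot: [-0.061, 3.139, -0.001]
wrist_force: [0.8, -3.3, -1.8]
finger_gap: 0.0636
```

Emit:
apply_moves([
  [0,0,0,0,0,0,1],
  [0,0,0,0,0,0,1],
])

```text
t: 5.63
eef_pos: [0.6096, -0.099, 0.0285]
ee_rot: [-0.06, 3.138, -0.001]
wrist_force: [-0.8, -0.4, 3.4]
finger_gap: 0.0604
```

```bash
python3 -c "
from h import *
st(); go([.635,-.0985,.0225],92.2)"
```

```text
t 5.63 p [ 0.6096 -0.099   0.0285] x [-0.9993 -0.0384 -0.0031] y [-0.0384  0.9993 -0.0004] z [ 0.0031 -0.0003 -1.    ] 
q [-0.1972  0.4702  0.3592  1.7726 -0.1999  0.9314  1.8549] F [-0.8304 -0.4145  3.358 ] gap 0.0604
row [-0.0507 -0.0008  0.0121] [-0.0005  0.0039  0.    ] dist 0.026 deg 0.2
```

Emit:
apply_moves([
  [-0.02,0,0,0,0,0,1],
  [-0.04,0,0,0,0,0,1],
  [-0.05,0,0,0,0,0,1],
  [-0.055,0,0,0,0,0,1],
  [-0.06,0,0,0,0,0,1],
])

```text
t: 6.05
eef_pos: [0.6357, -0.0982, 0.0282]
ee_rot: [0.059, -3.135, -0.001]
wrist_force: [-23.2, 0.9, 22.9]
finger_gap: 0.0606
```

Emit:
apply_moves([
  [-0.004,0,0,0,0,0,1],
  [-0.008,0,0,0,0,0,1],
  [-0.012,0,0,0,0,0,1],
  [-0.014,0,0,0,0,0,1],
  [-0.014,0,0,0,0,0,1],
])

```text
t: 6.47
eef_pos: [0.6399, -0.1, 0.0273]
ee_rot: [0.055, -3.131, 0.001]
wrist_force: [-26.3, -2.7, 21.2]
finger_gap: 0.0597
```

Emit:
apply_moves([
  [0,0,0,0,0,0,0.2],
  [0,0,0,0,0,0,-0.75],
  [0,0,0,0,0,0,-0.75],
  [0,0,-0.08,0,0,0,-0.75],
  [0,0,-0.16,0,0,0,-0.75],
])

```text
t: 6.88
eef_pos: [0.6441, -0.0966, 0.1059]
ee_rot: [0.061, -3.137, -0.0]
wrist_force: [1.5, 0.6, -0.1]
finger_gap: 0.0741
```

```bash
python3 -c "
from h import *
st(); go([.434,-.307,.18],102.9)"
```

```text
t 6.88 p [ 0.6441 -0.0966  0.1059] x [-0.9992 -0.0391  0.0037] y [-0.0391  0.9992  0.0003] z [-0.0037  0.0001 -1.    ] 
q [-0.2081  0.4487  0.3773  1.6228 -0.1791  1.1082  1.826 ] F [ 1.4559  0.5823 -0.1133] gap 0.0741
row [ 0.4368 -0.4039 -0.1467] [ 0.0008 -0.0047 -0.2369] dist 0.306 deg 10.7
```

Both outer runners were pushed to the force plateau, which means the grip was slipping with the end home. Before turning the third runner over, I'll fit a simple kinematic model to the logged poses to see which tilts can be reached.

```bash
cat > kin.py <<'E'
import numpy as np
from scipy.optimize import least_squares
from scipy.spatial.transform import Rotation as Ro
S=[([-1.2812,.3339,.0399,1.4662,-.0134,1.3433,-.0585],[.2463,.6011,.2357],[-.9253,.3791,-.0001]),
([-1.0131,.1992,.0781,1.7155,-.0171,1.2266,.6826],[.3701,.4366,.1978],[-.9991,-.0427,0]),
([-.771,.2117,.2134,1.7882,-.0494,1.1463,1.0635],[.4929,.2728,.1595],[-.9994,-.0346,-.0002]),
([-.552,.3861,.2906,1.765,-.1238,1.0125,1.3867],[.5876,.1438,.0751],[-.9995,-.0314,.003]),
([-.5439,.4501,.2729,1.7983,-.1492,.9102,1.4037],[.5884,.1503,.0233],[-.9993,-.0383,-.0029]),
([-.5245,.4477,.292,1.6207,-.1397,1.0977,1.414],[.6349,.1501,.1006],[-.9992,-.0386,.0036]),
([-.2058,.4198,.3743,1.7485,-.1762,1.0092,1.8398],[.6065,-.1021,.0686],[-.9994,-.0354,.0028]),
([-.2081,.4487,.3773,1.6228,-.1791,1.1082,1.826],[.6441,-.0966,.1059],[-.9992,-.0391,.0037])]
def fk(q,p,s):
    Z=lambda a:Ro.from_euler('z',a); Y=lambda a:Ro.from_euler('y',a)
    d0,d1,d2,d3,a1,o7,a2=p
    R=Z(s[0]*q[0]);x=np.array([0,0,d0])
    R=R*Y(q[1])*Z(s[1]*q[2]); x=x+R.apply([a1,0,d1])
    R=R*Y(q[3]); x=x+R.apply([a2,0,d2]); R=R*Z(s[2]*q[4])*Y(q[5]); x=x+R.apply([0,0,d3])
    return x,R*Z(s[3]*q[6]+o7)
def fit():
    best=None
    import itertools
    for s in itertools.product((1,-1),repeat=4):
      for o in (0,np.pi/2,np.pi,-np.pi/2):
        f=lambda p:np.concatenate([np.r_[fk(q,p,s)[0]-np.array(x),.3*(fk(q,p,s)[1].apply([1,0,0])-np.array(xx))] for q,x,xx in S])
        r=least_squares(f,[.36,.42,.45,.2,0,o,0],bounds=([0.1,.2,.2,.05,-.15,-9,-.15],[.7,.8,.8,.5,.15,9,.15]))
        if best is None or r.cost<best[0]: best=(r.cost,s,r.x,r.fun)
    return best
if __name__=="__main__":
    b=fit(); print(b[0],b[1],b[2].round(4)); print(np.abs(b[3]).max())
E
python3 kin.py
```

```text
0.004589013192063762 (-1, -1, -1, -1) [0.144  0.308  0.5095 0.05   0.0677 1.5708 0.0113]
0.050245361329347316
```

```bash
python3 - <<'E'
s=open('kin.py').read()
s=s.replace("d0,d1,d2,d3,a1,o7,a2=p","d0,d1,d2,d3,a1,o7,a2,o1,l1,a3=p")
s=s.replace("R=Z(s[0]*q[0]);","R=Z(s[0]*q[0]+o1);").replace("R.apply([a1,0,d1])","R.apply([a1,l1,d1])").replace("R.apply([0,0,d3])","R.apply([a3,0,d3])")
s=s.replace("[.36,.42,.45,.2,0,o,0],bounds=([0.1,.2,.2,.05,-.15,-9,-.15],[.7,.8,.8,.5,.15,9,.15])","[.36,.42,.45,.2,0,o,0,0,0,0],bounds=([0.1,.2,.2,.05,-.15,-9,-.15,-.3,-.2,-.15],[.7,.8,.8,.5,.15,9,.15,.3,.2,.15])")
open('kin.py','w').write(s)
E
python3 kin.py
```

```text
5.545751824221038e-06 (-1, -1, -1, -1) [ 1.0000e-01  4.8510e-01  5.0070e-01  2.2110e-01  3.0000e-04  1.5509e+00
 -1.1900e-02 -1.9900e-02 -3.2800e-02 -7.0000e-04]
0.001730586710009141
```

```bash
python3 -c "
from h import *
go([.50,-.2,.28],-85,40)"
```

```text
row [ 0.2973 -0.1952 -0.3471] [-1.3551  0.0318  3.7019] dist 0.248 deg 177.4
```

Emit:
apply_moves([
  [0.3,-0.25,-0.2,0,0,0.79,-1],
  [0.3,-0.25,-0.2,0,0,0.79,-1],
  [0.3,-0.25,-0.2,0,0,0.79,-1],
  [0.3,-0.25,-0.2,0,0,0.79,-1],
  [0.3,-0.25,-0.2,0,0,0.79,-1],
])

```text
t: 7.3
eef_pos: [0.5067, -0.2223, 0.2032]
ee_rot: [0.909, 3.005, 0.001]
wrist_force: [0.8, -0.6, 0.6]
finger_gap: 0.0867
```

Emit:
apply_moves([
  [0,0,0,0,0,0.79,-1],
  [0,0,0,0,0,0.79,-1],
  [0,0,0,0,0,0.79,-1],
  [0,0,0,0,0,0.79,-1],
  [0,0,0,0,0,0.79,-1],
])

```text
t: 7.72
eef_pos: [0.5082, -0.2214, 0.2025]
ee_rot: [1.784, 2.584, 0.002]
wrist_force: [-0.2, 0.4, 0.4]
finger_gap: 0.0874
```

Emit:
apply_moves([
  [0,0,0,0,0,0.79,-1],
  [0,0,0,0,0,0.79,-1],
  [0,0,0,0,0,0.79,-1],
  [0,0,0,0,0,0.79,-1],
  [0,0,0,0,0,0.79,-1],
])

```text
t: 8.13
eef_pos: [0.5082, -0.2213, 0.2024]
ee_rot: [2.488, 1.917, 0.002]
wrist_force: [-0.0, 0.5, -0.4]
finger_gap: 0.0868
```

Emit:
apply_moves([
  [0,0,0,0,0,0.79,-1],
  [0,0,0,0,0,0.79,-1],
  [0,0,0,0,0,0.79,-1],
  [0,0,0,0,0,0.79,-1],
  [0,0,0,0,0,0.79,-1],
])

```text
t: 8.55
eef_pos: [0.5082, -0.2213, 0.2023]
ee_rot: [2.955, 1.066, 0.003]
wrist_force: [-0.1, -0.4, 0.5]
finger_gap: 0.0871
```

```bash
python3 -c "
from h import *
st(); go([.46,-.2,.2],-90,40)
go([.434,-.307,.12],-77.1,0)"
```

```text
t 8.55 p [ 0.5082 -0.2213  0.2023] x [0.7697 0.6385 0.0016] y [ 0.6385 -0.7697  0.0013] z [ 0.002  0.    -1.   ] 
q [-0.361   0.189   0.7869  1.7808 -0.1427  1.2279 -0.4133] F [-0.1037 -0.3972  0.4988] gap 0.0871
row [-0.047  -0.0943  0.0045] [-0.3067  0.85    0.8452] dist 0.053 deg 55.7
row [-0.2239  0.037   0.1644] [ 0.0011 -0.0024  0.595 ] dist 0.14 deg 26.8
```

Emit:
apply_moves([
  [0,0,0,0,0.79,0,-1],
  [0,0,0,0,0.79,0,-1],
  [0,0,0,0,0.79,0,-1],
  [0,0,0,0,0.79,0,-1],
  [0,0,0,0,0.79,0,-1],
])

```text
t: 8.97
eef_pos: [0.5086, -0.2228, 0.2043]
ee_rot: [-2.637, -0.961, -0.862]
wrist_force: [-0.9, 0.5, -1.3]
finger_gap: 0.087
```

```bash
python3 -c "
from h import *
st()"
```

```text
t 8.97 p [ 0.5086 -0.2228  0.2043] x [0.6176 0.5216 0.5886] y [ 0.6415 -0.7671  0.0066] z [ 0.4549  0.3735 -0.8084] 
q [-0.0706  0.1178  0.8423  1.989  -0.8031  1.1387  0.2689] F [-0.8792  0.5481 -1.3171] gap 0.087
```

```bash
python3 - <<'E'
s=open('kin.py').read()
s=s.replace("([-.2081,.4487,.3773","([-.361,.189,.7869,1.7808,-.1427,1.2279,-.4133],[.5082,-.2213,.2023],[.7697,.6385,.0016]),\n([-.0706,.1178,.8423,1.989,-.8031,1.1387,.2689],[.5086,-.2228,.2043],[.6176,.5216,.5886]),\n([-.2081,.4487,.3773")
open('kin.py','w').write(s)
import kin
b=kin.fit(); print(b[0],b[1],b[2].round(4),abs(b[3]).max())
import numpy as np; np.save('kp.npy',b[2])
E
cat > reach.py <<'E'
import numpy as np,kin
from scipy.optimize import least_squares
from scipy.spatial.transform import Rotation as Ro
p=np.load('kp.npy'); sg=(-1,-1,-1,-1)
lo=np.array([-2.58,-.38,-1.3,.25,-1.5,.08,-2.65]);hi=np.array([2.58,2.09,1.39,2.4,4.64,2.09,2.65])
def Rt(yawy,tilt):
    a=np.radians(yawy); y=np.array([np.cos(a),np.sin(a),0]); z=np.array([0,0,-1.]); x=np.cross(y,z)
    return Ro.from_matrix(np.stack([x,y,z],1))*Ro.from_euler('y',tilt,degrees=True)
def ik(pos,yawy,tilt,q0):
    R=Rt(yawy,tilt)
    def f(q):
        x,r=kin.fk(q,p,sg); return np.r_[(x-pos)*5,(R.inv()*r).as_rotvec(),.002*(q-q0)]
    r=least_squares(f,np.clip(q0,lo+.03,hi-.03),bounds=(lo+.02,hi-.02))
    return r.x,np.linalg.norm(r.fun[:3])/5,np.linalg.norm(r.fun[3:6])
def chain(pos,yawy,tilts,q0):
    for t in tilts:
        q,e,a=ik(np.array(pos),yawy,t,q0); print(pos,yawy,t,"err mm",round(e*1000,1),"deg",round(np.degrees(a),1),q.round(2)); q0=q
    return q0
E
python3 - <<'E'
import numpy as np
from reach import *
q0=np.array([-.361,.189,.7869,1.7808,-.1427,1.2279,-.4133])
for pos in ([.5,-.12,.06],[.55,0.02,.06],[.6,-.2,.06]):
    for az in (np.degrees(np.arctan2(pos[1],pos[0])),):
        q=chain(pos,-90+az,[0,-20,-40,-55],q0); chain(pos,-90+az,[0,30,45,60,75,90],q0)
E
```

```text
5.9708343309638264e-05 (-1, -1, -1, -1) [ 2.5680e-01  4.6940e-01  5.0020e-01  3.6510e-01  1.5000e-03  1.5401e+00
 -1.5000e-02 -3.1300e-02 -2.4000e-02 -5.2000e-03] 0.008357171586427237
[0.5, -0.12, 0.06] -103.4957332807958 0 err mm 0.0 deg 0.0 [-0.64  0.34  0.92  2.01 -0.33  0.95 -1.36]
[0.5, -0.12, 0.06] -103.4957332807958 -20 err mm 0.0 deg 0.0 [-0.43  0.62  0.8   1.7  -0.39  1.37 -1.31]
[0.5, -0.12, 0.06] -103.4957332807958 -40 err mm 0.0 deg 0.0 [-0.27  0.88  0.71  1.41 -0.38  1.74 -1.3 ]
[0.5, -0.12, 0.06] -103.4957332807958 -55 err mm 0.0 deg 0.0 [-0.18  1.06  0.66  1.2  -0.36  2.   -1.29]
[0.5, -0.12, 0.06] -103.4957332807958 0 err mm 0.0 deg 0.0 [-0.64  0.34  0.92  2.01 -0.33  0.95 -1.36]
[0.5, -0.12, 0.06] -103.4957332807958 30 err mm 6.7 deg 3.4 [-1.32 -0.36  1.34  2.38  0.89  0.53 -2.43]
[0.5, -0.12, 0.06] -103.4957332807958 45 err mm 29.2 deg 14.8 [-1.35 -0.36  1.37  2.38  1.02  0.49 -2.55]
[0.5, -0.12, 0.06] -103.4957332807958 60 err mm 51.2 deg 26.2 [-1.34 -0.36  1.37  2.38  1.12  0.44 -2.63]
[0.5, -0.12, 0.06] -103.4957332807958 75 err mm 73.6 deg 37.6 [-1.3  -0.36  1.3
[... 1528 characters left out ...]
2201 -55 err mm 9.0 deg 5.8 [ 0.24  1.12  0.07  0.81 -0.07  2.07 -1.6 ]
[0.6, -0.2, 0.06] -108.43494882292201 0 err mm 0.0 deg 0.0 [-0.38  0.59  0.84  1.71 -0.5   1.07 -1.27]
[0.6, -0.2, 0.06] -108.43494882292201 30 err mm 0.0 deg 0.0 [-0.49  0.25  0.79  2.19 -0.55  0.28 -1.17]
[0.6, -0.2, 0.06] -108.43494882292201 45 err mm 6.3 deg 5.9 [-0.56  0.22  0.83  2.3  -1.48  0.1  -0.25]
[0.6, -0.2, 0.06] -108.43494882292201 60 err mm 21.0 deg 19.6 [-0.66  0.2   0.93  2.3  -1.48  0.1  -0.25]
[0.6, -0.2, 0.06] -108.43494882292201 75 err mm 32.7 deg 29.7 [ 2.29  2.07 -1.07  2.31 -1.48  0.1   2.11]
[0.6, -0.2, 0.06] -108.43494882292201 90 err mm 26.0 deg 21.3 [ 2.22  2.07 -0.96  2.28 -1.48  0.39  2.27]
```

```bash
python3 - <<'E'
import numpy as np
from reach import *
qs=[np.array([-.361,.189,.7869,1.7808,-.1427,1.2279,-.4133])]
for pos in ([.434,-.307,.05],[.48,-.2,.05],[.5,-.12,.05],[.58,-.22,.05],[.55,.03,.05]):
  for yaw in (-120,-100,-77,-50,-30,0,30):
    q,e,a=ik(np.array(pos),yaw,0,qs[0])
    if e>.002: print(pos,yaw,'no0');continue
    res=[]
    for sgn in (-1,1):
        qq=q;last=0
        for t in range(5,95,5):
            qn,e,a=ik(np.array(pos),yaw,sgn*t,qq)
            if e>.002 or a>.02 or np.abs(qn-qq).max()>.5: break
            qq=qn;last=sgn*t
        res.append((last,qq.round(2)))
    print(pos,yaw,res[0][0],res[1][0],"span",res[1][0]-res[0][0],res[0][1],res[1][1])
E
```

```text
[0.434, -0.307, 0.05] -120 -60 25 span 85 [ 0.33  1.1   0.38  1.06 -0.17  2.07 -1.38] [-0.6   0.07  1.17  2.34 -0.28  0.35 -1.29]
[0.434, -0.307, 0.05] -100 -65 30 span 95 [ 0.03  1.24  0.75  1.08 -0.16  2.05 -0.97] [-0.11  0.07  0.85  2.36 -0.89  0.43 -0.25]
[0.434, -0.307, 0.05] -77 -90 90 span 180 [-0.21  1.51  0.91  1.07  0.09  2.07 -0.65] [ 1.64  0.91 -0.35  2.23 -1.45  1.3   1.48]
[0.434, -0.307, 0.05] -50 -90 90 span 180 [-0.5   1.38  0.83  1.43  0.3   1.66 -0.71] [ 1.01  0.99  0.25  1.85 -1.34  1.85  1.29]
[0.434, -0.307, 0.05] -30 -90 90 span 180 [-0.75  1.34  0.86  1.72  0.4   1.33 -0.78] [ 0.97  1.08  0.21  1.56 -1.12  1.98  1.19]
[0.434, -0.307, 0.05] 0 -90 90 span 180 [-1.06  1.31  0.85  2.14  0.74  0.86 -1.13] [ 1.13  1.26 -0.34  1.15 -0.56  2.07  0.88]
[0.434, -0.307, 0.05] 30 -30 65 span 95 [-0.3   0.06  0.64  2.36  0.76  0.43  0.2 ] [ 0.77  1.09 -0.1   1.07 -0.26  2.07  1.21]
[0.48, -0.2, 0.05] -120 -60 20 span 80 [ 0.16  1.09  0.43  1.11 -0.33  2.07 -1.48] [-1.01  0.18  1.33  2.3  -0.22  0.47 -1.62]
[0.48, -0.2, 0.05] -100 -60 25 span 85 [-0.1   1.16  0.69  1.13 -0.
[... 2655 characters left out ...]
  1.07 -0.48  2.06 -1.49] [-1.5   0.21  1.3   2.36 -0.02  0.24 -1.98]
[0.55, 0.03, 0.05] -77 -60 30 span 90 [-0.3   1.1   0.26  1.01 -0.06  2.07 -1.39] [-0.74  0.06  0.68  2.37 -0.55  0.25 -0.92]
[0.55, 0.03, 0.05] -50 -70 45 span 115 [-0.64  1.24  0.6   1.03  0.06  2.05 -0.94] [ 0.04  0.19  0.23  2.38 -1.48  0.68  0.66]
[0.55, 0.03, 0.05] -30 -90 90 span 180 [-0.83  1.38  0.64  1.11  0.34  2.01 -0.79] [ 0.59  0.9  -0.01  2.08 -1.48  1.58  1.38]
[0.55, 0.03, 0.05] 0 -90 90 span 180 [-1.16  1.24  0.65  1.55  0.55  1.56 -0.87] [ 0.43  1.04  0.06  1.64 -1.14  1.83  1.15]
[0.55, 0.03, 0.05] 30 -90 90 span 180 [-1.39  1.1   0.6   1.99  0.93  1.2  -1.2 ] [ 0.36  1.22 -0.09  1.2  -0.8   2.07  0.98]
```

The model fits, and with the tool's y axis at yaw -30..0° tilts of ±90° can be reached. The plan has three stages:
1. Grip across the flanges at tilt -45°, turn to +45° and stand the runner on its end.
2. Regrip at -45°, turn to +45° and lay it open side down.
3. Slide it home with a vertical grip.

```bash
python3 -c "
from h import *
go([.56,-.283,.16],-77.4,-45)"
```

```text
row [-0.0515  0.1577  0.0735] [ 0.0603 -1.7666  0.6571] dist 0.091 deg 84.9
```

Emit:
apply_moves([
  [-0.051,0.158,0.0,0.03,-0.88,0.33,-1],
  [-0.051,0.158,0.0,0.03,-0.88,0.33,-1],
  [-0.051,0.158,0.0,0.03,-0.88,0.33,-1],
  [-0.051,0.158,0.0,0.03,-0.88,0.33,-1],
  [-0.051,0.158,0.0,0.03,-0.88,0.33,-1],
], force=50)

```text
t: 9.38
eef_pos: [0.5432, -0.2966, 0.1882]
ee_rot: [-2.963, -0.748, 0.002]
wrist_force: [1.1, -1.1, -0.4]
finger_gap: 0.0873
```

```bash
python3 -c "
from h import *
st();go([.56,-.283,.16],-77.4,-45)"
```

```text
t 9.38 p [ 0.5432 -0.2966  0.1882] x [0.8802 0.4742 0.0197] y [ 0.474  -0.8765 -0.0835] z [-0.0223  0.0828 -0.9963] 
q [-0.2239  0.4735  0.9365  1.5897 -0.4382  1.354  -0.2899] F [ 1.0732 -1.088  -0.3964] gap 0.0873
row [ 0.0413 -0.0032  0.0577] [ 0.0339 -1.0032  0.3748] dist 0.036 deg 48.2
```

Emit:
apply_moves([
  [0.041,-0.003,0.058,0.034,-0.999,0.374,-1],
  [0.041,-0.003,0.058,0.034,-0.999,0.374,-1],
  [0.041,-0.003,0.058,0.034,-0.999,0.374,-1],
  [0.041,-0.003,0.058,0.034,-0.999,0.374,-1],
  [0.041,-0.003,0.058,0.034,-0.999,0.374,-1],
])

```text
t: 9.8
eef_pos: [0.561, -0.2803, 0.1594]
ee_rot: [2.939, 0.445, -0.888]
wrist_force: [0.4, -1.0, 0.7]
finger_gap: 0.0867
```

```bash
python3 -c "
from h import *
st();go([.526,-.290,.108],-77.4,-45)"
```

```text
t 9.8 p [ 0.561  -0.2803  0.1594] x [ 0.795   0.2602 -0.5479] y [ 0.2829 -0.9581 -0.0445] z [-0.5366 -0.1196 -0.8353] 
q [-0.2599  0.8958  0.9577  1.2325 -0.2725  1.7366 -0.631 ] F [ 0.4174 -0.9963  0.7163] gap 0.0867
row [-0.0044  0.0033  0.1257] [ 0.01   -0.2588  0.1023] dist 0.063 deg 12.5
```

Emit:
apply_moves([
  [-0.004,0.003,0.04,0.01,-0.259,0.102,-1],
  [-0.004,0.003,0.08,0.01,-0.259,0.102,-1],
  [-0.004,0.003,0.126,0.01,-0.259,0.102,-1],
  [-0.004,0.003,0.126,0.01,-0.259,0.102,-1],
])

```text
t: 10.13
eef_pos: [0.5226, -0.2899, 0.1019]
ee_rot: [2.813, 0.313, -1.171]
wrist_force: [-0.9, 0.3, -0.9]
finger_gap: 0.0869
```

```bash
python3 -c "
from h import *
im=camera('side')['color']; cv2.imwrite('pics/s4.png',cv2.resize(im[120:384,200:500],None,fx=2.2,fy=2.2,interpolation=cv2.INTER_CUBIC))
t=camera('top'); np.savez('t4.npz',**t);im=t['color']; cv2.imwrite('pics/t4.png',cv2.resize(im[130:280,170:400],None,fx=3.4,fy=3.4,interpolation=cv2.INTER_CUBIC))
st(); go([.4435,-.3088,.0235],-77.4,-45)"
```

```text
t 10.23 p [ 0.5246 -0.2909  0.1074] x [ 0.6922  0.156  -0.7047] y [ 0.2171 -0.9762 -0.0028] z [-0.6883 -0.151  -0.7095] 
q [-0.2556  1.0342  0.957   1.2412 -0.2268  1.7708 -0.6941] F [-0.0795  0.4695  1.0245] gap 0.0872
row [0.0003 0.0003 0.2361] [-0.0036 -0.0044  0.0016] dist 0.118 deg 0.3
```

View pics/s4.png

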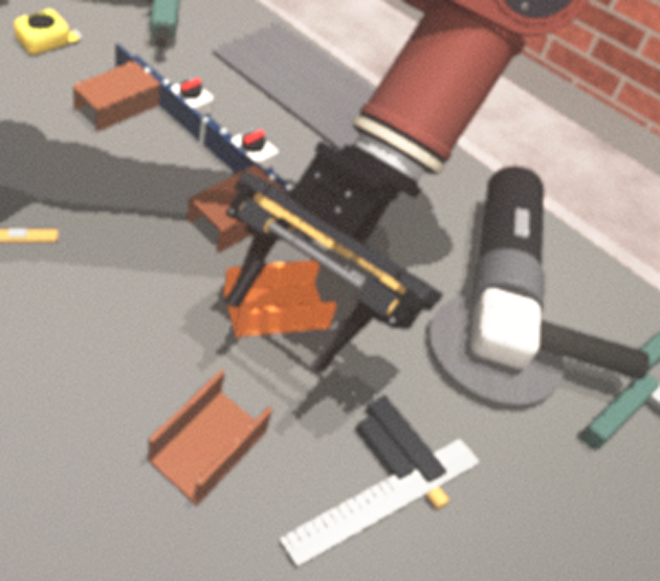

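View pics/t4.png

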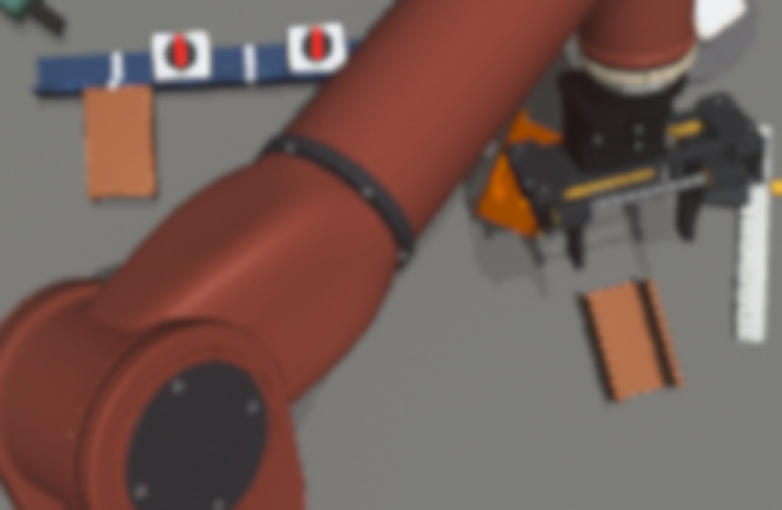

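The jaws line up with the loose runner's far end, at about px (620,285) of the top crop. I'll go in along the tool axis.

Emit:
apply_moves([
  [0,0,0.07,0,0,0,-1],
  [0,0,0.14,0,0,0,-1],
  [0,0,0.2,0,0,0,-1],
  [0,0,0.235,0,0,0,-1],
  [0,0,0.235,0,0,0,-1],
])

```text
t: 10.65
eef_pos: [0.4417, -0.3088, 0.0238]
ee_rot: [2.818, 0.308, -1.161]
wrist_force: [-0.5, -0.8, 0.1]
finger_gap: 0.0871
```

```bash
python3 -c "
from h import *
im=camera('side')['color']; cv2.imwrite('pics/s5.png',cv2.resize(im[220:384,220:420],None,fx=3.6,fy=3.6,interpolation=cv2.INTER_CUBIC))
st(); go([.4435,-.3088,.0235],-77.4,-45)"
```

```text
t 10.7 p [ 0.4438 -0.3087  0.025 ] x [ 0.6937  0.1555 -0.7032] y [ 0.2157 -0.9764 -0.0031] z [-0.6872 -0.1496 -0.7109] 
q [-0.2884  1.0327  0.9413  1.4974 -0.2359  1.5362 -0.6757] F [ 1.5187 -0.332   0.8402] gap 0.0871
row [0.0017 0.     0.0026] [-0.005  -0.0069  0.0005] dist 0.002 deg 0.4
```

View pics/s5.png

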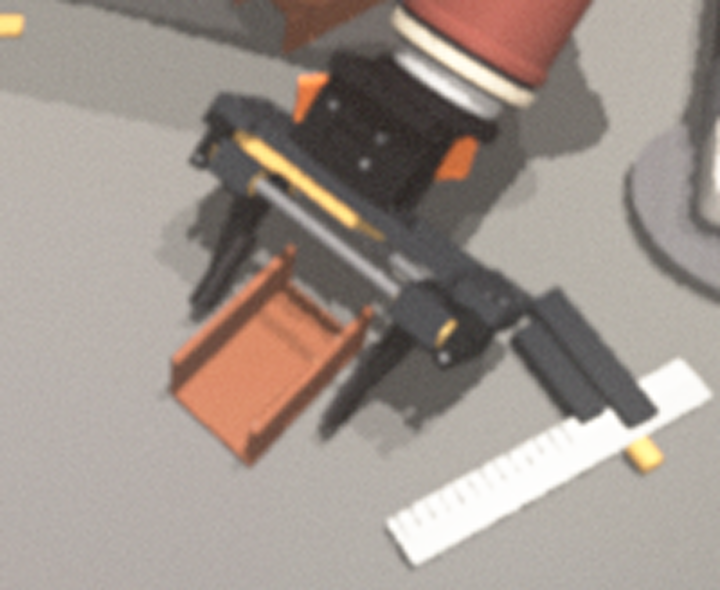

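The runner lies between the fingers, clear of the square. I'll close the jaws.

Emit:
apply_moves([
  [0,0,0,0,0,0,0.3],
  [0,0,0,0,0,0,1],
  [0,0,0,0,0,0,1],
  [0,0,0,0,0,0,1],
  [0,0,0,0,0,0,1],
], force=50)

```text
t: 11.12
eef_pos: [0.4441, -0.3087, 0.0239]
ee_rot: [2.815, 0.311, -1.16]
wrist_force: [-0.1, 0.0, -0.4]
finger_gap: 0.0615
```

Emit:
apply_moves([
  [0,0,0,0,0,0,1],
  [-0.035,0,-0.035,0,0,0,1],
  [-0.07,0,-0.07,0,0,0,1],
  [-0.12,0,-0.12,0,0,0,1],
  [-0.16,0,-0.16,0,0,0,1],
])

```text
t: 11.53
eef_pos: [0.4431, -0.3089, 0.1379]
ee_rot: [2.815, 0.311, -1.161]
wrist_force: [0.7, -0.1, -3.9]
finger_gap: 0.0595
```

```bash
python3 -c "
from h import *
st(); go([.46,-.22,.18],-40,0)"
```

```text
t 11.53 p [ 0.4431 -0.3089  0.1379] x [ 0.692   0.156  -0.7048] y [ 0.2168 -0.9762 -0.0032] z [-0.6885 -0.1506 -0.7094] 
q [-0.3228  0.9086  1.0231  1.4608 -0.1506  1.6772 -0.6309] F [ 0.7158 -0.0957 -3.9052] gap 0.0595
row [-0.0082 -0.1665 -0.1098] [-0.3292  0.958  -0.7878] dist 0.1 deg 57.7
```

Lifted: the gap is 59.5 mm and the wrist carries the runner's weight. I'll level the tool over the work site first.

Emit:
apply_moves([
  [-0.008,-0.166,-0.11,-0.329,0.958,-0.788,1],
  [-0.008,-0.166,-0.11,-0.329,0.958,-0.788,1],
  [-0.008,-0.166,-0.11,-0.329,0.958,-0.788,1],
  [-0.008,-0.166,-0.11,-0.329,0.958,-0.788,1],
  [-0.008,-0.166,-0.11,-0.329,0.958,-0.788,1],
])

```text
t: 11.95
eef_pos: [0.4616, -0.2183, 0.1787]
ee_rot: [2.918, 0.973, -0.456]
wrist_force: [-0.4, -0.7, -2.5]
finger_gap: 0.0596
```

```bash
python3 -c "
from h import *
st(); go([.46,-.22,.18],-30,45)"
```

```text
t 11.95 p [ 0.4616 -0.2183  0.1787] x [ 0.7613  0.5823 -0.2853] y [ 0.5917 -0.8038 -0.0619] z [-0.2654 -0.1216 -0.9564] 
q [-0.6229  0.4047  1.0741  1.7651 -0.1291  1.3733 -0.4395] F [-0.383  -0.7283 -2.497 ] gap 0.0596
row [-0.0052  0.0007 -0.0013] [ 0.056   1.3321 -0.5536] dist 0.003 deg 65.0
```

Emit:
apply_moves([
  [0,0,0,0.04,0.95,-0.39,1],
  [0,0,0,0.04,0.95,-0.39,1],
  [0,0,0,0.04,0.95,-0.39,1],
  [0,0,0,0.04,0.95,-0.39,1],
  [0,0,0,0.04,0.95,-0.39,1],
])

```text
t: 12.37
eef_pos: [0.4601, -0.2204, 0.1797]
ee_rot: [-2.656, -1.203, -0.363]
wrist_force: [-0.9, 0.2, -4.9]
finger_gap: 0.0594
```

```bash
python3 -c "
from h import *
st(); go([.46,-.22,.18],-30,45)"
```

```text
t 12.37 p [ 0.4601 -0.2204  0.1797] x [0.638  0.7076 0.3038] y [ 0.7575 -0.6476 -0.0824] z [ 0.1384  0.2827 -0.9492] 
q [-0.3297  0.1834  1.0162  1.9097 -0.494   1.2526  0.1498] F [-0.875   0.21   -4.9179] gap 0.0594
row [ 0.0006 -0.0007 -0.0003] [ 0.0326  0.5939 -0.2566] dist 0.0 deg 29.1
```

Emit:
apply_moves([
  [0,0,0,0.033,0.594,-0.257,1],
  [0,0,0,0.033,0.594,-0.257,1],
  [0,0,0,0.033,0.594,-0.257,1],
  [0,0,0,0.033,0.594,-0.257,1],
  [0,0,0,0.033,0.594,-0.257,1],
])

```text
t: 12.78
eef_pos: [0.4569, -0.2237, 0.1759]
ee_rot: [-2.254, -1.286, -0.924]
wrist_force: [-0.8, -0.3, -5.7]
finger_gap: 0.0598
```

```bash
python3 -c "
from h import *
im=camera('side')['color']; cv2.imwrite('pics/s6.png',cv2.resize(im[120:384,150:420],None,fx=2.2,fy=2.2,interpolation=cv2.INTER_CUBIC))
st(); go([.46,-.22,.085],-30,45.2)"
```

```text
t 12.83 p [ 0.4576 -0.223   0.176 ] x [0.3675 0.6109 0.7013] y [ 0.8619 -0.5069 -0.0101] z [ 0.3493  0.6082 -0.7128] 
q [ 0.1039  0.3913  0.8913  1.9211 -0.9603  1.5347  0.8144] F [ 0.0529 -1.0003 -4.8937] gap 0.0597
row [-0.1222  0.0029  0.1351] [-0.0019  0.0148 -0.0163] dist 0.091 deg 1.0
```

View pics/s6.png

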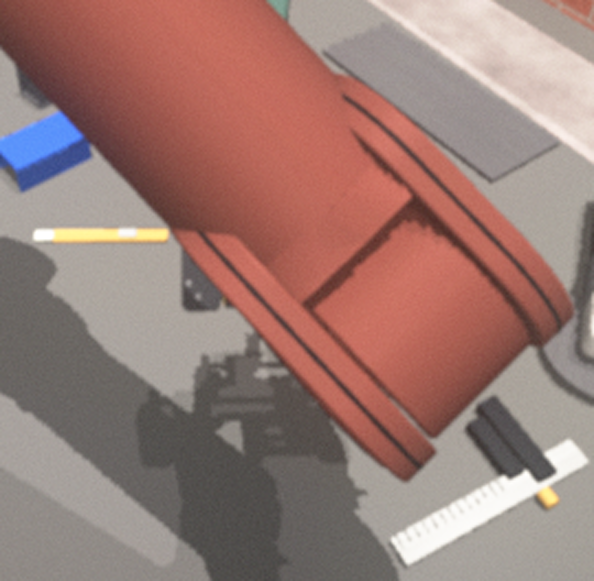

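The arm hides the part in the side view, but orientation and weight are right. I'll lower it and watch the force.

Emit:
apply_moves([
  [-0.04,0.001,0.045,0,0.015,-0.016,1],
  [-0.08,0.002,0.09,0,0.015,-0.016,1],
  [-0.11,0.003,0.12,0,0.015,-0.016,1],
  [-0.122,0.003,0.135,0,0.015,-0.016,1],
])

```text
t: 13.17
eef_pos: [0.4629, -0.2156, 0.0852]
ee_rot: [-2.237, -1.306, -0.928]
wrist_force: [-0.6, 1.5, -4.8]
finger_gap: 0.0597
```

```bash
python3 -c "
from h import *
t=camera('top')['color']; cv2.imwrite('pics/t7.png',t)
st(); go([.46,-.22,.065],-30,45.2)"
```

```text
t 13.22 p [ 0.4629 -0.2152  0.085 ] x [0.3471 0.6141 0.7088] y [ 0.871  -0.4913 -0.0009] z [ 0.3476  0.6177 -0.7054] 
q [ 0.1679  0.5484  0.8126  1.9731 -1.0734  1.4675  0.9934] F [-1.1057  0.7129 -5.944 ] gap 0.0599
row [-0.0361 -0.0003  0.0203] [-0.0099  0.0014  0.0082] dist 0.021 deg 0.6
```

View pics/t7.png

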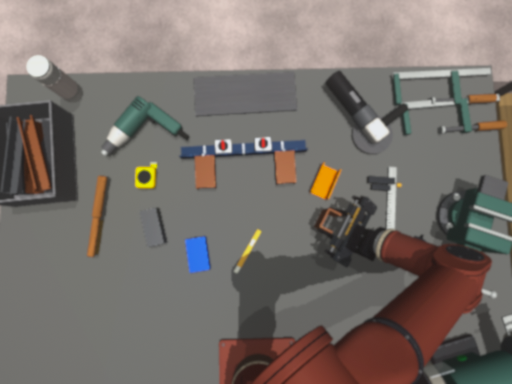

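The top view shows the runner held upright at about px (335,220), clear of the orange decoy. I'll creep down.

Emit:
apply_moves([
  [-0.009,0,0.009,0,0,0,1],
  [-0.018,0,0.018,0,0,0,1],
  [-0.025,0,0.025,0,0,0,1],
  [-0.028,0,0.028,0,0,0,1],
])

```text
t: 13.55
eef_pos: [0.4636, -0.2174, 0.0681]
ee_rot: [-2.238, -1.307, -0.937]
wrist_force: [-0.4, -0.1, -4.2]
finger_gap: 0.0596
```

Emit:
apply_moves([
  [-0.003,0,0.003,0,0,0,1],
  [-0.006,0,0.006,0,0,0,1],
  [-0.006,0,0.006,0,0,0,1],
])

```text
t: 13.8
eef_pos: [0.4633, -0.2175, 0.0637]
ee_rot: [-2.238, -1.306, -0.937]
wrist_force: [-0.7, -0.7, -4.6]
finger_gap: 0.0599
```

Emit:
apply_moves([
  [-0.002,0,0.002,0,0,0,1],
  [-0.004,0,0.004,0,0,0,1],
  [-0.004,0,0.004,0,0,0,1],
])

```text
t: 14.05
eef_pos: [0.4633, -0.2174, 0.0608]
ee_rot: [-2.237, -1.306, -0.937]
wrist_force: [0.2, -0.0, -4.8]
finger_gap: 0.0596
```

Emit:
apply_moves([
  [-0.002,0,0.002,0,0,0,1],
  [-0.004,0,0.004,0,0,0,1],
  [-0.004,0,0.004,0,0,0,1],
])

```text
t: 14.3
eef_pos: [0.4634, -0.2175, 0.0589]
ee_rot: [-2.236, -1.305, -0.939]
wrist_force: [-1.5, -0.3, 3.2]
finger_gap: 0.0599
```

Contact came at TCP z 0.0589; I predicted 0.0585. I'll release gently and back off along the tool axis.

Emit:
apply_moves([
  [-0.001,0,0.001,0,0,0,0.4],
  [-0.001,0,0.001,0,0,0,0.1],
  [-0.001,0,0.001,0,0,0,-0.5],
  [-0.001,0,0.001,0,0,0,-1],
  [-0.001,0,0.001,0,0,0,-1],
])

```text
t: 14.72
eef_pos: [0.4636, -0.2174, 0.0576]
ee_rot: [-2.237, -1.306, -0.938]
wrist_force: [-0.5, 0.3, 0.3]
finger_gap: 0.0714
```

Emit:
apply_moves([
  [0,0,0,0,0,0,-1],
  [0,0,-0.04,0,0,0,-1],
  [0,0,-0.1,0,0,0,-1],
  [0,0,-0.18,0,0,0,-1],
  [0,0,-0.26,0,0,0,-1],
])

```text
t: 15.13
eef_pos: [0.4168, -0.2975, 0.1497]
ee_rot: [-2.236, -1.306, -0.936]
wrist_force: [0.9, -1.3, 0.2]
finger_gap: 0.0865
```

```bash
python3 -c "
from h import *
for n in ('top','side'):
    c=camera(n); np.savez(n+'8.npz',**c); cv2.imwrite('pics/%s8.png'%n,c['color'])
st()"
```

```text
t 15.23 p [ 0.416  -0.3031  0.1525] x [0.3456 0.6156 0.7082] y [ 0.867  -0.4982  0.01  ] z [ 0.359   0.6105 -0.7059] 
q [ 0.3041  0.5362  0.8822  1.8329 -0.9704  1.6438  0.9968] F [ 0.2008 -0.0852 -0.2543] gap 0.0872
```

View pics/top8.png

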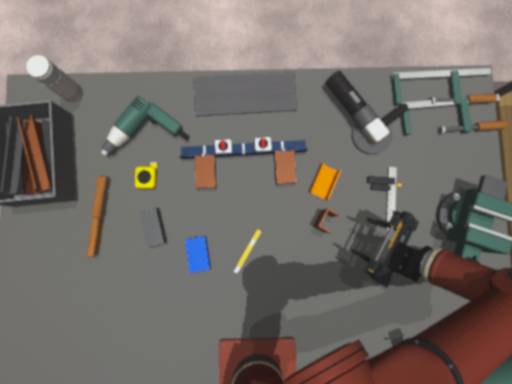

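View pics/side8.png

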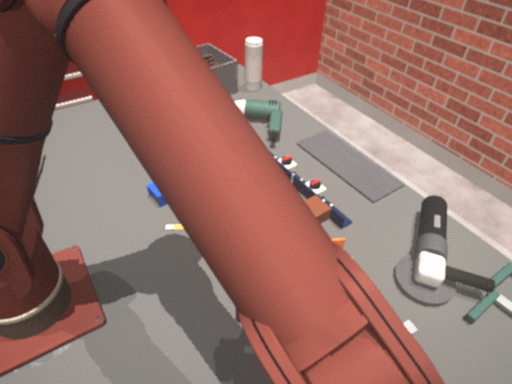

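The runner stands on its end at about px (326,220) in the top view, open towards the gripper. I'll measure its top outline at z = 0.10 and also check the two outer runners.

```bash
python3 - <<'E'
from h import *
t=dict(np.load("top8.npz"))
br=lambda im: brown(im)[0]
for n,roi,z in (("L",(188,150,222,200),.04),("R",(270,148,302,195),.04)):
    p=toplane(t,quad(t,roi,br),z); r=cv2.minAreaRect(p*1000); print(n,r)
im=t["color"][200:245,305:350]; cv2.imwrite("pics/st8.png",cv2.resize(im,None,fx=12,fy=12,interpolation=cv2.INTER_CUBIC))
cv2.imwrite("pics/lr8.png",cv2.resize(t["color"][135:200,176:312],None,fx=5.5,fy=5.5,interpolation=cv2.INTER_CUBIC))
for p in ((0,0),): pass
E
```

```text
L ((622.9107055664062, 146.8847198486328), (100.76939392089844, 63.41543960571289), 1.8594801425933838)
R ((631.552978515625, -99.76817321777344), (101.28305053710938, 64.14102172851562), 1.4699841737747192)
```

View pics/st8.png

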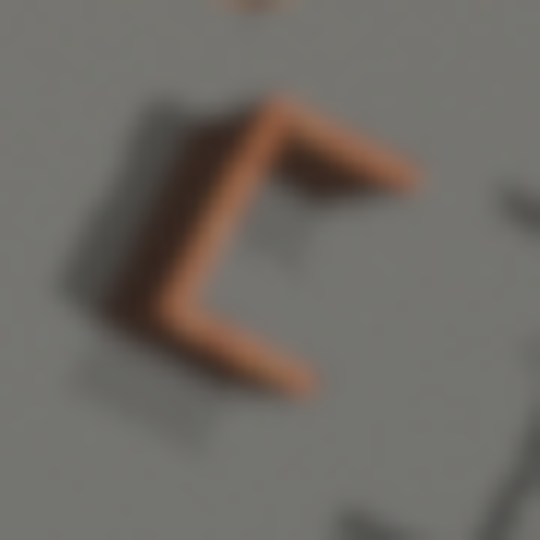

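View pics/lr8.png

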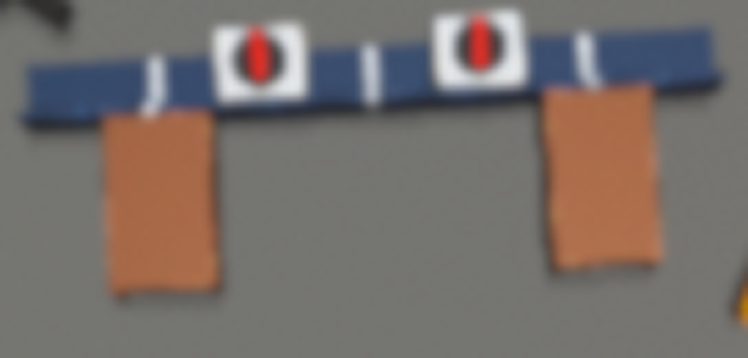

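```bash
python3 - <<'E'
from h import *
t=dict(np.load("top8.npz"))
def bright(im):
    h=cv2.cvtColor(im,cv2.COLOR_BGR2HSV); H,S,V=cv2.split(h); return ((H<15)&(S>90)&(V>125)).astype(np.uint8)*255
a=(308,204,345,236)
im=cv2.resize(t["color"][a[1]:a[3],a[0]:a[2]],None,fx=8,fy=8,interpolation=cv2.INTER_CUBIC)
m=bright(im); ct,_=cv2.findContours(m,cv2.RETR_EXTERNAL,cv2.CHAIN_APPROX_NONE); k=max(ct,key=cv2.contourArea)[:,0,:]
p=(k+.5)/8-.5+np.array(a[:2]); w=toplane(t,p,.1)*1000; print(cv2.minAreaRect(w))
for c in ((275,92),(155,308),(430,180),(318,395)): print(ray(t,(305+(c[0]+.5)/12-.5,200+(c[1]+.5)/12-.5),.1)[:2])
E
```

```text
((464.2211608886719, -213.03775024414062), (38.11568832397461, 60.678775787353516), 60.384979248046875)
[ 0.5006 -0.2119]
[ 0.4497 -0.1809]
[ 0.4786 -0.248 ]
[ 0.4282 -0.2188]
```

The standing runner is at (0.464, -0.213), measures 38x61 mm and is aligned with tool yaw -30°, as planned. Now I'll go up and over to the other side.

```bash
python3 -c "
from h import *
go([.46,-.24,.28],-30,10); go([.46,-.24,.28],-30,0)"
```

```text
row [ 0.2888  0.016  -0.0714] [ 0.0102 -0.7798  0.0083] dist 0.149 deg 35.1
row [ 0.2888  0.016  -0.0714] [ 0.011  -1.002   0.0074] dist 0.149 deg 45.1
```

Emit:
apply_moves([
  [0.289,0.016,-0.1,0.01,-0.78,0.008,-1],
  [0.289,0.016,-0.1,0.01,-0.78,0.008,-1],
  [0.289,0.016,-0.1,0.01,-0.78,0.008,-1],
  [0.289,0.016,-0.1,0.01,-0.78,0.008,-1],
  [0.289,0.016,-0.1,0.01,-0.78,0.008,-1],
])

```text
t: 15.65
eef_pos: [0.4546, -0.2449, 0.2813]
ee_rot: [-2.539, -1.481, -0.406]
wrist_force: [0.1, 2.3, 0.8]
finger_gap: 0.087
```

```bash
python3 -c "
from h import *
st(); go([.507,-.138,.25],-30,-25)"
```

```text
t 15.65 p [ 0.4546 -0.2449  0.2813] x [0.4682 0.824  0.319 ] y [ 0.8716 -0.4901 -0.0131] z [ 0.1455  0.2842 -0.9477] 
q [-0.3536  0.0929  1.0599  1.7532 -0.4007  1.4339  0.2669] F [0.0605 2.3185 0.7575] gap 0.087
row [ 0.2053 -0.0126  0.1354] [-0.0163 -0.9689  0.0157] dist 0.123 deg 43.6
```

Emit:
apply_moves([
  [0.205,-0.013,0.12,-0.016,-0.969,0.016,-1],
  [0.205,-0.013,0.12,-0.016,-0.969,0.016,-1],
  [0.205,-0.013,0.12,-0.016,-0.969,0.016,-1],
  [0.205,-0.013,0.12,-0.016,-0.969,0.016,-1],
  [0.205,-0.013,0.12,-0.016,-0.969,0.016,-1],
])

```text
t: 16.07
eef_pos: [0.5068, -0.1351, 0.2567]
ee_rot: [2.582, 1.511, -0.351]
wrist_force: [-1.0, -1.1, 0.4]
finger_gap: 0.087
```

```bash
python3 -c "
from h import *
st(); go([.507,-.138,.20],-30,-45)"
```

```text
t 16.07 p [ 0.5068 -0.1351  0.2567] x [ 0.4717  0.8413 -0.2639] y [ 0.8715 -0.4904 -0.0055] z [-0.1341 -0.2274 -0.9645] 
q [-0.7353  0.1714  0.8542  1.7172  0.1164  1.421  -0.4168] F [-0.9712 -1.1071  0.3871] gap 0.087
row [0.0254 0.0038 0.1107] [ 0.001  -0.6599  0.0159] dist 0.057 deg 29.7
```

Emit:
apply_moves([
  [0.025,0.004,0.11,0.001,-0.66,0.016,-1],
  [0.025,0.004,0.11,0.001,-0.66,0.016,-1],
  [0.025,0.004,0.11,0.001,-0.66,0.016,-1],
  [0.025,0.004,0.11,0.001,-0.66,0.016,-1],
  [0.025,0.004,0.11,0.001,-0.66,0.016,-1],
])

```text
t: 16.48
eef_pos: [0.5059, -0.1383, 0.1966]
ee_rot: [2.243, 1.299, -0.943]
wrist_force: [-0.2, 1.5, -0.3]
finger_gap: 0.0873
```

```bash
python3 -c "
from h import *
st(); go([.507,-.138,.146],-30,-45)"
```

```text
t 16.48 p [ 0.5059 -0.1383  0.1966] x [ 0.3469  0.6104 -0.7121] y [ 0.866  -0.4999 -0.0066] z [-0.36   -0.6144 -0.7021] 
q [-0.8134  0.5449  0.828   1.6867  0.2821  1.4964 -0.5805] F [-0.1794  1.5364 -0.35  ] gap 0.0873
row [0.0731 0.0023 0.0699] [-0.0059  0.009   0.006 ] dist 0.051 deg 0.6
```

Emit:
apply_moves([
  [0.03,0.002,0.03,-0.006,0.009,0.006,-1],
  [0.06,0.002,0.058,-0.006,0.009,0.006,-1],
  [0.073,0.002,0.07,-0.006,0.009,0.006,-1],
  [0.073,0.002,0.07,-0.006,0.009,0.006,-1],
])

```text
t: 16.82
eef_pos: [0.5058, -0.1424, 0.1487]
ee_rot: [2.262, 1.291, -0.92]
wrist_force: [0.1, 0.3, -0.3]
finger_gap: 0.0873
```

```bash
python3 -c "
from h import *
c=camera('side'); cv2.imwrite('pics/s9.png',cv2.resize(c['color'][120:384,150:450],None,fx=2.2,fy=2.2))
st(); go([.4647,-.2118,.0615],-30,-45)"
```

```text
t 16.87 p [ 0.5063 -0.1427  0.15  ] x [ 0.3658  0.6146 -0.6989] y [ 0.8615 -0.5077  0.0045] z [-0.3521 -0.6038 -0.7152] 
q [-0.7879  0.5897  0.8072  1.7255  0.2464  1.4071 -0.6101] F [-0.1397 -1.6458  0.4335] gap 0.087
row [ 0.0084 -0.0023  0.2394] [-0.0039 -0.0146 -0.0121] dist 0.12 deg 0.9
```

View pics/s9.png

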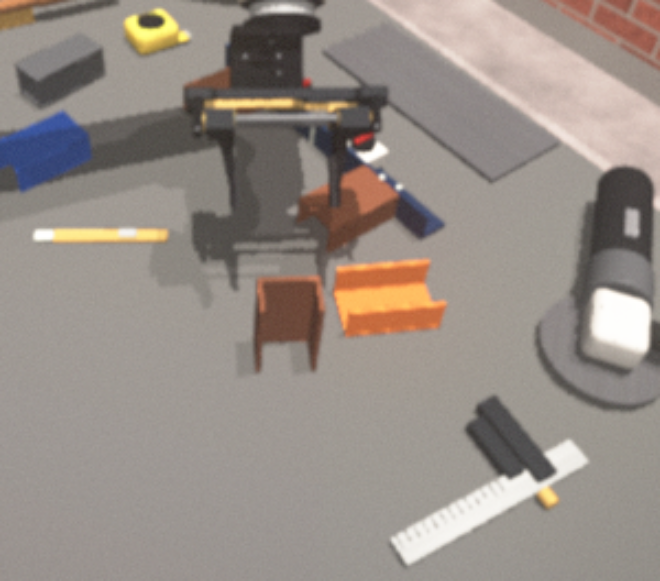

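The side view shows the runner upright at about px (290,320) of the crop. The jaws face its web, clear of the orange part at (390,300). I'll advance.

Emit:
apply_moves([
  [0.008,-0.002,0.07,-0.004,-0.015,-0.012,-1],
  [0.008,-0.002,0.14,-0.004,-0.015,-0.012,-1],
  [0.008,-0.002,0.2,-0.004,-0.015,-0.012,-1],
  [0.008,-0.002,0.239,-0.004,-0.015,-0.012,-1],
  [0.008,-0.002,0.239,-0.004,-0.015,-0.012,-1],
])

```text
t: 17.28
eef_pos: [0.4624, -0.2143, 0.0614]
ee_rot: [2.249, 1.293, -0.935]
wrist_force: [-1.0, -0.7, -0.8]
finger_gap: 0.0871
```

```bash
python3 -c "
from h import *
c=camera('side'); cv2.imwrite('pics/s10.png',cv2.resize(c['color'][180:344,200:400],None,fx=3.6,fy=3.6))
st(); go([.4647,-.2118,.0615],-30,-45)"
```

```text
t 17.33 p [ 0.4644 -0.2129  0.0624] x [ 0.3548  0.6106 -0.708 ] y [ 0.865  -0.5019  0.0007] z [-0.3549 -0.6126 -0.7062] 
q [-0.7055  0.6581  0.7927  1.8833  0.2576  1.1667 -0.6131] F [ 0.7104  0.5826 -0.4513] gap 0.087
row [ 0.0029 -0.0005 -0.0003] [-0.0013  0.0016 -0.0025] dist 0.001 deg 0.1
```

View pics/s10.png

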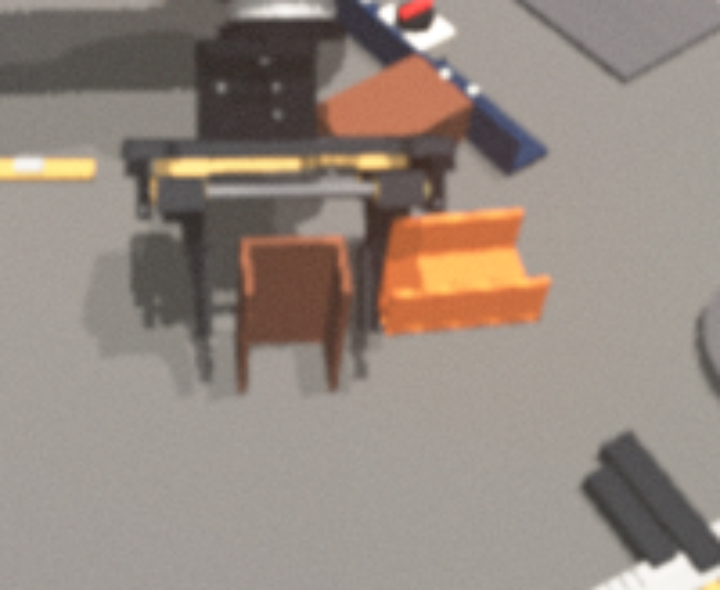

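The fingers straddle the runner. I'll grip and lift.

Emit:
apply_moves([
  [0,0,0,0,0,0,0.3],
  [0,0,0,0,0,0,1],
  [0,0,0,0,0,0,1],
  [0,0,0,0,0,0,1],
  [0,0,0,0,0,0,1],
], force=50)

```text
t: 17.75
eef_pos: [0.4662, -0.2112, 0.0621]
ee_rot: [2.245, 1.298, -0.929]
wrist_force: [3.8, -2.6, 2.8]
finger_gap: 0.0614
```

Emit:
apply_moves([
  [0,0,0,0,0,0,1],
  [-0.035,0,-0.035,0,0,0,1],
  [-0.07,0,-0.07,0,0,0,1],
  [-0.12,0,-0.12,0,0,0,1],
  [-0.16,0,-0.16,0,0,0,1],
])

```text
t: 18.17
eef_pos: [0.4651, -0.2113, 0.1761]
ee_rot: [2.245, 1.297, -0.932]
wrist_force: [-0.2, 0.3, -3.7]
finger_gap: 0.0598
```

```bash
python3 -c "
from h import *
st(); go([.46,-.16,.2],-20,0)
from reach import *
q0=telemetry.sense()['q']
for pos in ([.46,-.16,.05],[.5,-.05,.05],[.52,.0,.05]):
  for yaw in (-30,-10,0): chain(pos,yaw,[0,25,45],q0)"
```

```text
t 18.17 p [ 0.4651 -0.2113  0.1761] x [ 0.3528  0.6117 -0.708 ] y [ 0.8664 -0.4994  0.0002] z [-0.3534 -0.6135 -0.7062] 
q [-0.7823  0.4857  0.8795  1.8268  0.3442  1.361  -0.5552] F [-0.2325  0.343  -3.691 ] gap 0.0598
row [ 0.0253 -0.0601 -0.093 ] [-0.0868  0.9991 -0.2099] dist 0.057 deg 46.1
[0.46, -0.16, 0.05] -30 0 err mm 0.0 deg 0.0 [-0.47  0.25  0.79  2.08 -0.23  0.9  -0.07]
[0.46, -0.16, 0.05] -30 25 err mm 0.0 deg 0.0 [-0.08  0.29  0.72  2.11 -0.75  1.02  0.58]
[0.46, -0.16, 0.05] -30 45 err mm 0.0 deg 0.0 [ 0.24  0.47  0.61  2.08 -1.04  1.3   0.96]
[0.46, -0.16, 0.05] -10 0 err mm 0.0 deg 0.0 [-0.43  0.24  0.75  2.08 -0.21  0.9   0.26]
[0.46, -0.16, 0.05] -10 25 err mm 0.0 deg 0.0 [ 0.    0.38  0.63  1.99 -0.67  1.16  0.82]
[0.46, -0.16, 0.05] -10 45 err mm 0.0 deg 0.0 [ 0.28  0.58  0.53  1.88 -0.87  1.46  1.07]
[0.46, -0.16, 0.05] 0 0 err mm 0.0 deg 0.0 [-0.41  0.24  0.72  2.08 -0.2   0.89  0.43]
[0.46, -0.16, 0.05] 0 25 err mm 0.0 deg 0.0 [ 0.02  0.42  0.6   1.93 -0.62  1.22  0.93]
[0.46, -0.16, 0.05] 0 45 err mm 0.0 deg 0.0 [ 0.28  0.63  0.49  1.79 -0.79  1.52  1.13]
[0.
[... 871 characters left out ...]
.39]
[0.52, 0.0, 0.05] -30 25 err mm 0.0 deg 0.0 [-0.39  0.23  0.64  2.16 -0.79  0.85  0.26]
[0.52, 0.0, 0.05] -30 45 err mm 0.0 deg 0.0 [-0.1   0.36  0.58  2.21 -1.22  1.08  0.81]
[0.52, 0.0, 0.05] -10 0 err mm 0.0 deg 0.0 [-0.64  0.3   0.63  2.   -0.22  0.91 -0.07]
[0.52, 0.0, 0.05] -10 25 err mm 0.0 deg 0.0 [-0.27  0.33  0.55  2.03 -0.73  1.02  0.54]
[0.52, 0.0, 0.05] -10 45 err mm 0.0 deg 0.0 [ 0.01  0.49  0.47  2.   -1.01  1.28  0.9 ]
[0.52, 0.0, 0.05] 0 0 err mm 0.0 deg 0.0 [-0.61  0.29  0.6   2.   -0.21  0.91  0.1 ]
[0.52, 0.0, 0.05] 0 25 err mm 0.0 deg 0.0 [-0.23  0.37  0.51  1.97 -0.68  1.1   0.66]
[0.52, 0.0, 0.05] 0 45 err mm 0.0 deg 0.0 [ 0.04  0.54  0.42  1.9  -0.92  1.36  0.95]
```

Lifted again. I'll turn it over in the air.

Emit:
apply_moves([
  [0.018,-0.08,-0.098,0,0.98,0,1],
  [0.018,-0.08,-0.098,0,0.98,0,1],
  [0.018,-0.08,-0.098,0,0.98,0,1],
  [0.018,-0.08,-0.098,0,0.98,0,1],
  [0.018,-0.08,-0.098,0,0.98,0,1],
])

```text
t: 18.58
eef_pos: [0.4517, -0.155, 0.2036]
ee_rot: [2.642, 1.529, -0.211]
wrist_force: [-0.2, -0.4, -4.1]
finger_gap: 0.0594
```

```bash
python3 -c "
from h import *
st(); go([.47,-.15,.18],-30,45)"
```

```text
t 18.58 p [ 0.4517 -0.155   0.2036] x [ 0.4918  0.8559 -0.1597] y [ 0.8672 -0.4979  0.0021] z [-0.0778 -0.1396 -0.9872] 
q [-0.7953  0.004   0.9408  1.9289  0.1536  1.271  -0.4255] F [-0.1841 -0.3955 -4.0722] gap 0.0594
row [0.0341 0.0267 0.0423] [0.0016 1.2043 0.0039] dist 0.03 deg 54.2
```

Emit:
apply_moves([
  [0.034,0.027,0.0,0,1,0.004,1],
  [0.034,0.027,0.0,0,1,0.004,1],
  [0.034,0.027,0.0,0,1,0.004,1],
  [0.034,0.027,0.0,0,1,0.004,1],
  [0.034,0.027,0.0,0,1,0.004,1],
])

```text
t: 19.0
eef_pos: [0.471, -0.1487, 0.2012]
ee_rot: [-2.477, -1.427, -0.581]
wrist_force: [-1.6, 1.7, -6.3]
finger_gap: 0.06
```

```bash
python3 -c "
from h import *
st(); go([.47,-.15,.15],-30,45)"
```

```text
t 19.0 p [ 0.471  -0.1487  0.2012] x [0.4491 0.7761 0.4426] y [ 0.8647 -0.5023  0.0033] z [ 0.2249  0.3813 -0.8967] 
q [-0.6027  0.0379  1.1896  1.9928 -0.5298  1.2129  0.2709] F [-1.6473  1.651  -6.3169] gap 0.06
row [-0.0482 -0.0009  0.0903] [ 0.0053  0.4162 -0.0003] dist 0.051 deg 18.7
```

Emit:
apply_moves([
  [-0.02,-0.001,0.03,0.005,0.416,0,1],
  [-0.048,-0.001,0.09,0.005,0.416,0,1],
  [-0.048,-0.001,0.09,0.005,0.416,0,1],
  [-0.048,-0.001,0.09,0.005,0.416,0,1],
])

```text
t: 19.33
eef_pos: [0.4686, -0.1493, 0.1462]
ee_rot: [-2.25, -1.295, -0.919]
wrist_force: [-0.4, 1.8, -5.0]
finger_gap: 0.0597
```

```bash
python3 -c "
from h import *
c=camera('top'); cv2.imwrite('pics/t11.png',cv2.resize(c['color'][130:300,230:430],None,fx=3.6,fy=3.4))
st(); go([.47,-.15,.04],-30,45)"
```

```text
t 19.38 p [ 0.4668 -0.1515  0.145 ] x [0.3634 0.6094 0.7047] y [ 0.863  -0.5052 -0.0081] z [ 0.3511  0.6111 -0.7094] 
q [-0.1521  0.3983  1.0484  2.062  -1.054   1.4642  0.846 ] F [-3.8897  0.5844 -7.024 ] gap 0.0594
row [-0.1439  0.0057  0.1532] [-0.0019  0.0042 -0.0127] dist 0.105 deg 0.6
```

View pics/t11.png

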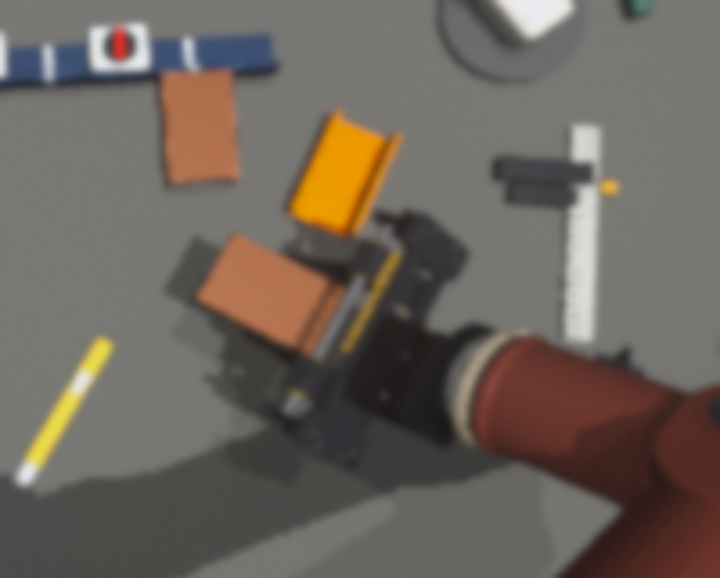

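The web is now up and the turn worked. The gripper's body would come close to the orange part at px (350,235) of the crop, so I'll set the runner down 40 mm further left.

```bash
python3 -c "
from h import *
st(); go([.46,-.11,.14],-30,45); go([.46,-.11,.05],-30,45)"
```

```text
t 19.38 p [ 0.4668 -0.1515  0.145 ] x [0.3634 0.6094 0.7047] y [ 0.863  -0.5052 -0.0081] z [ 0.3511  0.6111 -0.7094] 
q [-0.1521  0.3983  1.0484  2.062  -1.054   1.4642  0.846 ] F [-3.8897  0.5844 -7.024 ] gap 0.0594
row [ 0.0386 -0.0536  0.0531] [-0.0019  0.0042 -0.0127] dist 0.042 deg 0.6
row [-0.0883 -0.0521  0.1808] [-0.0019  0.0042 -0.0127] dist 0.104 deg 0.6
```

Emit:
apply_moves([
  [0.039,-0.054,0.053,-0.002,0.004,-0.013,1],
  [0.0,-0.053,0.09,-0.002,0.004,-0.013,1],
  [-0.05,-0.052,0.14,-0.002,0.004,-0.013,1],
  [-0.088,-0.052,0.181,-0.002,0.004,-0.013,1],
  [-0.088,-0.052,0.181,-0.002,0.004,-0.013,1],
])

```text
t: 19.8
eef_pos: [0.4605, -0.1063, 0.0496]
ee_rot: [-2.245, -1.31, -0.915]
wrist_force: [-1.8, 0.8, -4.4]
finger_gap: 0.0596
```

```bash
python3 -c "
from h import *
st(); go([.46,-.11,.03],-30,45)"
```

```text
t 19.8 p [ 0.4605 -0.1063  0.0496] x [0.3521 0.6211 0.7002] y [ 0.8711 -0.4911 -0.0023] z [ 0.3424  0.6107 -0.714 ] 
q [-0.1339  0.5261  0.9383  2.1839 -1.2088  1.3552  1.0305] F [-1.7839  0.813  -4.3963] gap 0.0596
row [-0.0324  0.0028  0.023 ] [-0.0113  0.0124  0.0071] dist 0.02 deg 0.8
```

Emit:
apply_moves([
  [-0.008,0,0.008,0,0.006,0,1],
  [-0.016,0,0.016,0,0.012,0,1],
  [-0.024,0,0.024,0,0.012,0,1],
  [-0.03,0,0.03,0,0.012,0,1],
  [-0.03,0,0.03,0,0.012,0,1],
])

```text
t: 20.22
eef_pos: [0.4629, -0.1088, 0.0325]
ee_rot: [-2.239, -1.306, -0.936]
wrist_force: [-0.1, 1.2, -4.3]
finger_gap: 0.0594
```

Emit:
apply_moves([
  [-0.002,0,0.002,0,0,0,1],
  [-0.004,0,0.004,0,0,0,1],
  [-0.004,0,0.004,0,0,0,1],
])

```text
t: 20.47
eef_pos: [0.4629, -0.1087, 0.0298]
ee_rot: [-2.239, -1.306, -0.936]
wrist_force: [1.2, -0.7, -4.3]
finger_gap: 0.0596
```

```bash
python3 -c "
from h import *
st(); go([.46,-.11,.0227],-30,45)"
```

```text
t 20.47 p [ 0.4629 -0.1087  0.0298] x [0.3448 0.6141 0.71  ] y [ 0.8696 -0.4938  0.0047] z [ 0.3534  0.6157 -0.7042] 
q [-0.0904  0.5808  0.8992  2.1837 -1.2589  1.3614  1.0906] F [ 1.2456 -0.6542 -4.3293] gap 0.0596
row [-0.0137 -0.0037  0.0063] [-0.0022 -0.0052  0.0107] dist 0.008 deg 0.5
```

Emit:
apply_moves([
  [-0.002,0,0.002,0,0,0,1],
  [-0.004,0,0.004,0,0,0,1],
  [-0.006,0,0.006,0,0,0,1],
  [-0.006,0,0.006,0,0,0,1],
])

```text
t: 20.8
eef_pos: [0.4627, -0.1085, 0.0252]
ee_rot: [-2.239, -1.306, -0.936]
wrist_force: [0.2, 0.4, -4.3]
finger_gap: 0.0595
```

Emit:
apply_moves([
  [-0.002,0,0.002,0,0,0,1],
  [-0.004,0,0.004,0,0,0,1],
  [-0.004,0,0.004,0,0,0,1],
])

```text
t: 21.05
eef_pos: [0.463, -0.1086, 0.0234]
ee_rot: [-2.238, -1.305, -0.938]
wrist_force: [-2.4, -1.2, 5.0]
finger_gap: 0.0597
```

Contact came at z 0.0234; I expected 0.0227. Releasing and backing off.

Emit:
apply_moves([
  [-0.001,0,0.001,0,0,0,0.4],
  [-0.001,0,0.001,0,0,0,0.1],
  [-0.001,0,0.001,0,0,0,-0.5],
  [-0.001,0,0.001,0,0,0,-1],
  [-0.001,0,0.001,0,0,0,-1],
])

```text
t: 21.47
eef_pos: [0.4631, -0.1085, 0.0222]
ee_rot: [-2.238, -1.306, -0.937]
wrist_force: [0.7, 0.8, 0.7]
finger_gap: 0.0719
```

Emit:
apply_moves([
  [0,0,0,0,0,0,-1],
  [0,0,-0.04,0,0,0,-1],
  [0,0,-0.1,0,0,0,-1],
  [0,0,-0.18,0,0,0,-1],
  [0,0,-0.26,0,0,0,-1],
])

```text
t: 21.88
eef_pos: [0.416, -0.1888, 0.1143]
ee_rot: [-2.237, -1.306, -0.934]
wrist_force: [1.6, -0.4, 0.0]
finger_gap: 0.0868
```

```bash
python3 - <<'E'
from h import *
t=camera('top'); cv2.imwrite('pics/t12.png',cv2.resize(t['color'][130:300,230:430],None,fx=3.6,fy=3.4))
p=toplane(t,quad(t,(270,200,325,250),lambda im:brown(im)[0]),.04); print(cv2.minAreaRect(p*1000))
st(); 
E
```

```text
((467.07861328125, -97.24671173095703), (102.94385528564453, 61.780517578125), 60.22590637207031)
t 21.93 p [ 0.415  -0.1957  0.119 ] x [0.3461 0.6155 0.7081] y [ 0.8668 -0.4985  0.0096] z [ 0.359   0.6105 -0.706 ] 
q [ 0.0001  0.4739  1.048   2.0784 -1.0382  1.5273  1.0285] F [-0.9106 -7.2312  4.9506] gap 0.0867
```

View pics/t12.png

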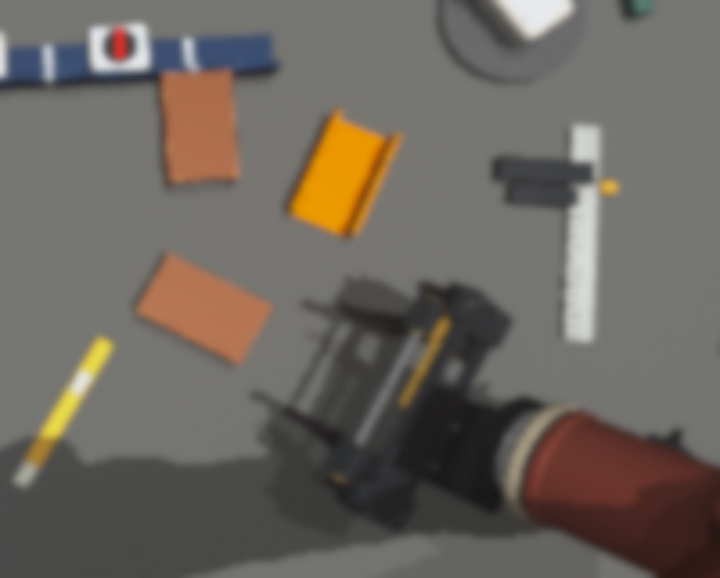

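It's lying open side down at (0.467, -0.097), axis 60.2°, 103x62 mm. Next is a vertical regrip.

```bash
python3 -c "
from h import *
st(); go([.467,-.0975,.17],-29.8,0)"
```

```text
t 21.93 p [ 0.415  -0.1957  0.119 ] x [0.3461 0.6155 0.7081] y [ 0.8668 -0.4985  0.0096] z [ 0.359   0.6105 -0.706 ] 
q [ 0.0001  0.4739  1.048   2.0784 -1.0382  1.5273  1.0285] F [-0.9106 -7.2312  4.9506] gap 0.0867
row [ 0.2291 -0.0068  0.0852] [ 0.0126 -1.0018  0.0026] dist 0.122 deg 45.1
```

Emit:
apply_moves([
  [0.12,-0.003,-0.02,0.012,-0.999,0.003,-1],
  [0.18,-0.005,0.0,0.012,-0.999,0.003,-1],
  [0.229,-0.007,0.06,0.012,-0.999,0.003,-1],
  [0.229,-0.007,0.085,0.012,-0.999,0.003,-1],
  [0.229,-0.007,0.085,0.012,-0.999,0.003,-1],
], force=30)

```text
t: 22.35
eef_pos: [0.4444, -0.1239, 0.1571]
ee_rot: [-2.415, -1.426, -0.592]
wrist_force: [-0.5, 1.1, 0.2]
finger_gap: 0.0869
```

```bash
python3 -c "
from h import *
st(); go([.467,-.0975,.10],-29.8,0)"
```

```text
t 22.35 p [ 0.4444 -0.1239  0.1571] x [0.4307 0.7664 0.4766] y [ 0.8787 -0.4766 -0.0277] z [ 0.2059  0.4307 -0.8787] 
q [-0.6578  0.1008  1.2866  2.0933 -0.6337  1.2019  0.4181] F [-0.5337  1.0786  0.2302] gap 0.0869
row [0.0055 0.0176 0.1325] [-0.0418 -0.6324  0.0201] dist 0.067 deg 28.5
```

Emit:
apply_moves([
  [0.006,0.018,0.03,-0.042,-0.63,0.02,-1],
  [0.006,0.018,0.03,-0.042,-0.63,0.02,-1],
])

```text
t: 22.52
eef_pos: [0.457, -0.117, 0.1446]
ee_rot: [-2.557, -1.504, -0.339]
wrist_force: [-1.6, 0.8, 0.4]
finger_gap: 0.0868
```

```bash
python3 -c "
from h import *
st(); go([.467,-.0975,.12],-29.8,0)"
```

```text
t 22.52 p [ 0.457  -0.117   0.1446] x [0.4698 0.84   0.2715] y [ 0.8752 -0.4834 -0.0188] z [ 0.1154  0.2465 -0.9622] 
q [-0.8964  0.0222  1.305   2.0748 -0.3387  1.0774  0.0652] F [-1.5842  0.7512  0.4349] gap 0.0868
row [ 0.0288 -0.0005  0.0593] [-0.0266 -0.35    0.0163] dist 0.033 deg 15.8
```

Emit:
apply_moves([
  [0.029,0,0.06,-0.027,-0.35,0.016,-1],
  [0.029,0,0.06,-0.027,-0.35,0.016,-1],
  [0.029,0,0.06,-0.027,-0.35,0.016,-1],
  [0.029,0,0.06,-0.027,-0.35,0.016,-1],
])

```text
t: 22.85
eef_pos: [0.4659, -0.0965, 0.1197]
ee_rot: [-2.711, -1.58, 0.0]
wrist_force: [0.5, 0.4, 0.1]
finger_gap: 0.0869
```

```bash
python3 -c "
from h import *
camera('top')
st(); go([.467,-.0975,.022],-29.8,0)"
```

```text
t 22.9 p [ 0.4652 -0.0984  0.1197] x [0.496  0.8683 0.0033] y [ 0.8683 -0.496  -0.0036] z [-0.0015  0.0047 -1.    ] 
q [-1.0382  0.1557  1.2626  2.0592 -0.1766  1.0442 -0.2083] F [-0.3542 -0.794  -0.1468] gap 0.0871
row [0.0027 0.0028 0.1953] [-0.0046 -0.0042  0.0014] dist 0.098 deg 0.3
```

Emit:
apply_moves([
  [0.003,0.003,0.07,-0.004,-0.004,0,-1],
  [0.003,0.003,0.14,-0.004,-0.004,0,-1],
  [0.003,0.003,0.195,-0.004,-0.004,0,-1],
  [0.003,0.003,0.195,-0.004,-0.004,0,0.3],
  [0.003,0.003,0.195,-0.004,-0.004,0,1],
])

```text
t: 23.32
eef_pos: [0.4655, -0.1009, 0.0221]
ee_rot: [-2.723, -1.566, 0.004]
wrist_force: [0.4, -0.5, 0.5]
finger_gap: 0.0798
```

Emit:
apply_moves([
  [0,0,0,0,0,0,1],
  [0,0,0,0,0,0,1],
  [0,0,0,0,0,0,1],
  [0,0,-0.04,0,0,0,1],
  [0,0,-0.08,0,0,0,1],
])

```text
t: 23.73
eef_pos: [0.4663, -0.0982, 0.0628]
ee_rot: [-2.719, -1.573, 0.002]
wrist_force: [1.3, 0.0, -3.9]
finger_gap: 0.0599
```

```bash
python3 -c "
from h import *
st(); go([.56,.024,.09],-88,0)"
```

```text
t 23.73 p [ 0.4663 -0.0982  0.0628] x [ 0.4985  0.8669 -0.0005] y [ 0.8669 -0.4985 -0.0014] z [-0.0014  0.0003 -1.    ] 
q [-0.8955  0.2996  1.1515  2.1081 -0.3407  0.9383 -0.0761] F [ 1.3194  0.0088 -3.9379] gap 0.0599
row [ 0.3054  0.0405 -0.0546] [-0.0013  0.0014  1.2911] dist 0.156 deg 58.1
```

Gripped and lifted. Next I'll carry it to the middle slot and turn it square.

Emit:
apply_moves([
  [0.05,0.007,-0.055,0,0,0.9,1],
  [0.12,0.015,-0.055,0,0,0.9,1],
  [0.18,0.025,-0.055,0,0,0.9,1],
  [0.24,0.032,-0.055,0,0,0.9,1],
  [0.305,0.04,-0.055,0,0,0.9,1],
])

```text
t: 24.15
eef_pos: [0.5611, 0.0259, 0.0907]
ee_rot: [-3.071, -0.653, -0.002]
wrist_force: [1.1, -0.8, -5.0]
finger_gap: 0.0599
```

```bash
python3 -c "
from h import *
st(); go([.60,.024,.085],-88,0)"
```

```text
t 24.15 p [0.5611 0.0259 0.0907] x [0.9135 0.4069 0.0015] y [ 0.4069 -0.9135 -0.0012] z [ 0.0009  0.0017 -1.    ] 
q [-1.0489  0.541   1.1896  1.891  -0.5676  1.1019 -0.7871] F [ 1.0959 -0.7624 -5.0222] gap 0.0599
row [0.0695 0.0352 0.0114] [-0.0019 -0.0016  0.4891] dist 0.039 deg 22.0
```

Emit:
apply_moves([
  [0.0,0.0,0.01,0,0,0.489,1],
  [0.02,0.01,0.011,0,0,0.489,1],
  [0.045,0.02,0.011,0,0,0.489,1],
  [0.0695,0.035,0.011,0,0,0.489,1],
  [0.0695,0.035,0.011,0,0,0.489,1],
])

```text
t: 24.57
eef_pos: [0.6014, 0.023, 0.0851]
ee_rot: [3.14, 0.064, 0.003]
wrist_force: [-0.8, 1.0, -5.2]
finger_gap: 0.0596
```

```bash
python3 - <<'E'
from h import *
t=camera('side'); cv2.imwrite('pics/s13.png',cv2.resize(t['color'][90:254,180:380],None,fx=3.6,fy=3.4))
st(); go([.60,.0245,.025],-88,0)
E
```

```text
t 24.62 p [0.6001 0.0226 0.0849] x [0.9991 0.0415 0.0009] y [ 0.0415 -0.9991  0.0007] z [ 0.0009 -0.0007 -1.    ] 
q [-0.9856  0.6735  1.2048  1.8004 -0.6866  1.1634 -1.0866] F [-0.1383  0.201  -4.9182] gap 0.0596
row [-0.0002 -0.0038  0.1198] [ 0.0009 -0.0011  0.0084] dist 0.06 deg 0.4
```

View pics/s13.png

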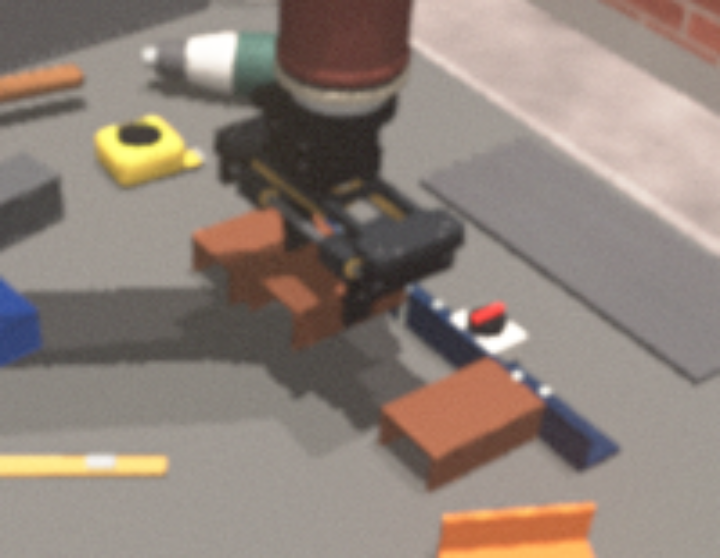

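The runner is held level over the middle slot, between its neighbours. I'll lower it gently.

Emit:
apply_moves([
  [0,-0.004,0.04,0,0,0.008,1],
  [0,-0.004,0.08,0,0,0.008,1],
  [0,-0.004,0.105,0,0,0.008,1],
  [0,-0.004,0.114,0,0,0.008,1],
  [0,-0.004,0.116,0,0,0.008,1],
])

```text
t: 25.03
eef_pos: [0.5984, 0.0244, 0.0259]
ee_rot: [-3.141, -0.054, 0.002]
wrist_force: [0.8, -0.4, -4.5]
finger_gap: 0.0597
```

Emit:
apply_moves([
  [0,0,0.002,0,0,0,1],
  [0,0,0.005,0,0,0,1],
  [0,0,0.008,0,0,0,1],
  [0,0,0.008,0,0,0,1],
])

```text
t: 25.37
eef_pos: [0.5998, 0.0241, 0.0252]
ee_rot: [-3.139, -0.053, -0.002]
wrist_force: [-11.3, 2.1, 22.6]
finger_gap: 0.0596
```

Set down. I'll ease the press a little and slide it home.

Emit:
apply_moves([
  [0,0,-0.005,0,0,0,1],
  [0.02,0.001,-0.005,0,0,0,1],
  [0.04,0.001,-0.005,0,0,0,1],
  [0.052,0.001,-0.005,0,0,0,1],
  [0.056,0.001,-0.005,0,0,0,1],
])

```text
t: 25.78
eef_pos: [0.6284, 0.0247, 0.0253]
ee_rot: [3.141, 0.054, 0.002]
wrist_force: [-4.7, 1.4, 3.7]
finger_gap: 0.0599
```

Emit:
apply_moves([
  [0.004,0,0,0,0,0,1],
  [0.008,0,0,0,0,0,1],
  [0.012,0,0,0,0,0,1],
  [0.016,0,0,0,0,0,1],
  [0.018,0,0,0,0,0,1],
])

```text
t: 26.2
eef_pos: [0.6308, 0.0246, 0.025]
ee_rot: [-3.139, -0.051, 0.017]
wrist_force: [-30.5, 3.6, 24.1]
finger_gap: 0.0599
```

```bash
python3 -c "
from h import *
st()"
```

```text
t 26.2 p [0.6308 0.0246 0.025 ] x [ 0.9994  0.0326 -0.0111] y [ 0.0326 -0.9995 -0.0028] z [-0.0112  0.0024 -0.9999] 
q [-0.8743  0.7845  1.0923  1.7486 -0.7727  1.1203 -1.0636] F [-30.5241   3.5708  24.0504] gap 0.0599
```

It's against the fence with about 30 N. One more small push, then release, lift and look.

Emit:
apply_moves([
  [0.004,0,0,0,0,0,1],
  [0.006,0,0,0,0,0,1],
  [0.006,0,0,0,0,0,0.3],
  [0.006,0,0,0,0,0,-0.6],
  [0.006,0,0,0,0,0,-0.8],
])

```text
t: 26.62
eef_pos: [0.6391, 0.0248, 0.0253]
ee_rot: [-3.141, -0.052, -0.001]
wrist_force: [0.3, 0.2, -0.7]
finger_gap: 0.0668
```

Emit:
apply_moves([
  [0,0,0,0,0,0,-0.8],
  [0,0,-0.08,0,0,0,-0.8],
  [0,0,-0.16,0,0,0,-0.8],
  [-0.05,0,-0.24,0,0,0,-0.8],
  [-0.13,0,-0.3,0,0,0,-0.8],
])

```text
t: 27.03
eef_pos: [0.5871, 0.0225, 0.1696]
ee_rot: [3.139, 0.053, 0.007]
wrist_force: [-1.3, 0.5, 2.5]
finger_gap: 0.0781
```

Emit:
apply_moves([
  [-0.08,0,-0.05,0,0,0,-0.8],
  [-0.16,0,-0.05,0,0,0,-0.8],
  [-0.2,0.08,-0.05,0,0,0,-0.8],
  [-0.2,0.16,-0.05,0,0,0,-0.8],
  [-0.2,0.24,-0.05,0,0,0,-0.8],
])

```text
t: 27.45
eef_pos: [0.4902, -0.0771, 0.1919]
ee_rot: [-3.133, -0.06, -0.004]
wrist_force: [0.7, -0.7, 0.6]
finger_gap: 0.0783
```

```bash
python3 - <<'E'
from h import *
for n in ('top','side'):
    c=camera(n); np.savez(n+'14.npz',**c); cv2.imwrite('pics/%s14.png'%n,c['color'])
st()
E
```

```text
t 27.55 p [ 0.49   -0.0844  0.1922] x [0.9997 0.0248 0.0027] y [ 0.0248 -0.9997 -0.0045] z [ 0.0026  0.0046 -1.    ] 
q [-1.2087  0.075   1.3737  1.9323 -0.0845  1.1939 -1.3505] F [-1.0457 -0.5097  0.725 ] gap 0.0782
```

View pics/top14.png

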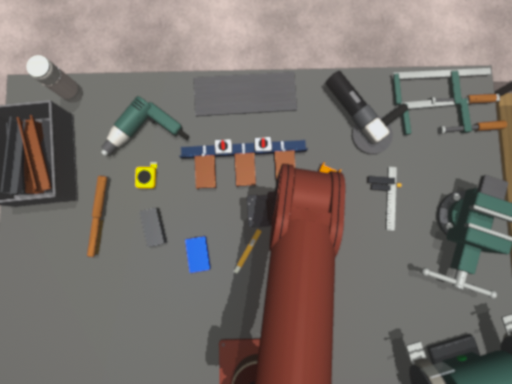

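View pics/side14.png

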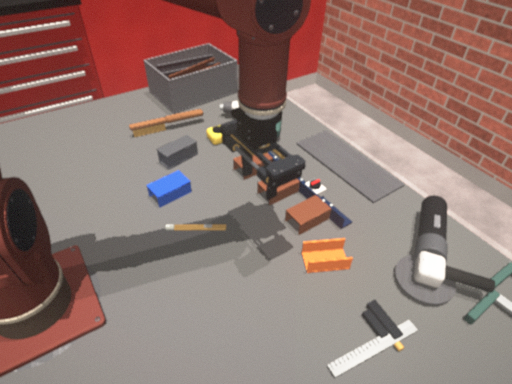

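The middle runner is in place. Joint 3 is at 1.374, close to its 1.39 limit, so I'll move left and up to unload it and clear the view.

Emit:
apply_moves([
  [0.02,-0.06,-0.04,0,0,0,-0.8],
  [0.02,-0.12,-0.06,0,0,0,-0.8],
])

```text
t: 27.72
eef_pos: [0.5005, -0.0193, 0.2232]
ee_rot: [3.14, 0.042, 0.004]
wrist_force: [0.5, 1.1, 2.1]
finger_gap: 0.0783
```

```bash
python3 -c "
from h import *
st(); go([.4,.4,.28],-40,0)"
```

```text
t 27.72 p [ 0.5005 -0.0193  0.2232] x [0.9996 0.0266 0.0023] y [ 0.0266 -0.9996  0.0009] z [ 0.0023 -0.0009 -1.    ] 
q [-1.3911 -0.0195  1.3624  1.8831  0.021   1.2603 -1.5793] F [0.5408 1.1098 2.0849] gap 0.0783
row [-0.1784 -0.8435 -0.1149] [ 0.0024 -0.0022 -1.0772] dist 0.435 deg 48.5
```

Emit:
apply_moves([
  [0.0,-0.8,-0.06,0,0,-0.6,-0.8],
  [0.0,-0.8,-0.06,0,0,-0.6,-0.8],
  [0.0,-0.8,-0.06,0,0,-0.6,-0.8],
])

```text
t: 27.97
eef_pos: [0.4951, 0.1091, 0.2318]
ee_rot: [-3.071, -0.645, -0.003]
wrist_force: [0.6, -0.2, 0.9]
finger_gap: 0.0785
```

```bash
python3 -c "
from h import *
st(); go([.4,.4,.26],-60,0)"
```

```text
t 27.97 p [0.4951 0.1091 0.2318] x [0.9156 0.402  0.0024] y [ 0.4021 -0.9156 -0.0028] z [ 0.0011  0.0035 -1.    ] 
q [-1.5108  0.0207  1.2513  1.8564 -0.0237  1.2768 -1.4097] F [ 0.6323 -0.2319  0.881 ] gap 0.0785
row [ 0.06   -0.6094 -0.0546] [-0.0033 -0.0033 -0.1399] dist 0.307 deg 6.3
```

Emit:
apply_moves([
  [0.06,-0.61,-0.055,0,0,-0.14,-0.8],
  [0.06,-0.61,-0.055,0,0,-0.14,-0.8],
  [0.06,-0.61,-0.055,0,0,-0.14,-0.8],
  [0.06,-0.61,-0.055,0,0,-0.14,-0.8],
  [0.06,-0.61,-0.055,0,0,-0.14,-0.8],
])

```text
t: 28.38
eef_pos: [0.4309, 0.3067, 0.25]
ee_rot: [-3.035, -0.804, -0.001]
wrist_force: [1.2, 0.6, 0.6]
finger_gap: 0.0784
```

```bash
python3 - <<'E'
from h import *
for n in ('top','side'):
    c=camera(n); np.savez(n+'15.npz',**c); cv2.imwrite('pics/%s15.png'%n,c['color'])
t=dict(np.load('top15.npz'))
for n,roi in (("L",(190,150,220,195)),("M",(230,148,260,193)),("R",(270,146,300,192))):
    r=cv2.minAreaRect(toplane(t,quad(t,roi,lambda im:brown(im)[0]),.04)*1000); print(n,r)
cv2.imwrite("pics/lr15.png",cv2.resize(t["color"][135:200,176:312],None,fx=5.5,fy=5.5,interpolation=cv2.INTER_CUBIC))
s=dict(np.load('side15.npz'))
cv2.imwrite("pics/sr15.png",cv2.resize(s["color"][130:235,210:360],None,fx=5,fy=5,interpolation=cv2.INTER_CUBIC))
st()
E
```

```text
L ((622.8690795898438, 147.08682250976562), (100.76115417480469, 63.04637145996094), 1.8342586755752563)
M ((627.2532348632812, 23.74955940246582), (100.74420928955078, 62.519493103027344), 1.5284028053283691)
R ((631.6122436523438, -99.87794494628906), (101.0351333618164, 64.2596664428711), 1.711775779724121)
t 28.48 p [0.4284 0.3123 0.2497] x [0.8636 0.5042 0.0011] y [ 0.5042 -0.8636  0.    ] z [ 0.001   0.0005 -1.    ] 
q [-1.7034  0.1019  1.0735  1.7764 -0.0924  1.3164 -1.6512] F [-0.1102 -0.3     0.2361] gap 0.0781
```

View pics/lr15.png

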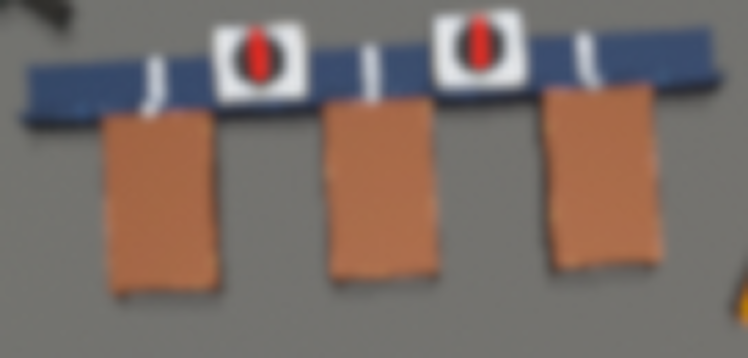

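View pics/sr15.png

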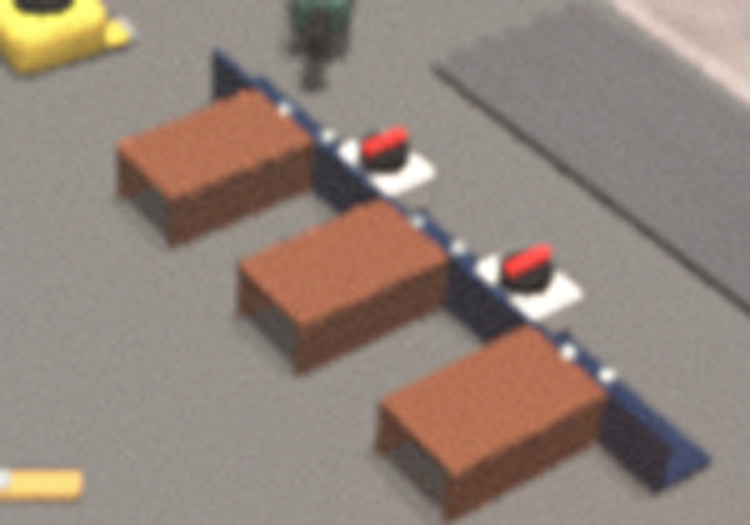

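View pics/top15.png

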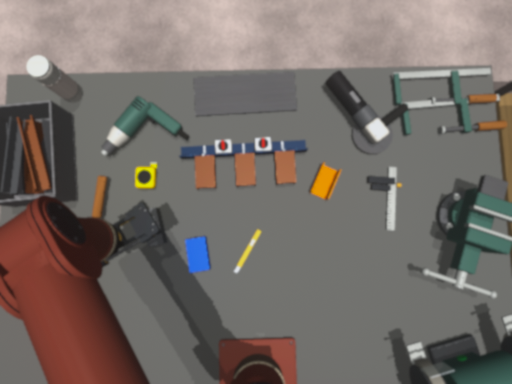

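The far ends are collinear: slope 2.03°, and the middle one is within 0.1 mm of the line. Yaws are 1.5–1.8°. Centring needs a closer check, so I'll measure the mark ends at the fence's top edge in both views.

```bash
python3 - <<'E'
from h import *
t=dict(np.load('top15.npz')); s=dict(np.load('side15.npz')); t0=dict(np.load('cam_top.npz')); s0=dict(np.load('cam_side.npz'))
# top view, white centroid per row in red channel (blue paint red~52)
for nm,c in (('t0',t0),('t15',t)):
  for n,(a,b) in dict(L=(197,211),M=(237,251),R=(277,291)).items():
    out=[]
    for r in range(146,158):
        v=c['color'][r,a:b,2].astype(float); base=np.percentile(v,30); w=np.clip(v-base-15,0,None)
        if w.max()>25: out.append((r,round((w*np.arange(a,b)).sum()/w.sum(),2),int(w.max())))
    print(nm,n,out)
# side: white face line in the first picture, per row, then plane of the front face
for n,(a,b,r0,r1) in dict(L=(258,272,151,163),M=(286,298,174,186),R=(316,328,198,211)).items():
    out=[]
    for r in range(r0,r1):
        v=s0['color'][r,a:b,2].astype(float); out.append((r,[int(x) for x in v]))
    print(n); [print(o) for o in out]
E
```

```text
t0 L [(146, np.float64(203.83), 80), (147, np.float64(203.89), 104), (148, np.float64(203.93), 107), (149, np.float64(203.96), 107), (150, np.float64(203.98), 108), (151, np.float64(204.01), 107), (152, np.float64(203.96), 100), (153, np.float64(203.58), 87), (154, np.float64(203.14), 93), (155, np.float64(202.93), 81), (156, np.float64(203.02), 45)]
t0 M [(146, np.float64(242.94), 106), (147, np.float64(242.99), 105), (148, np.float64(243.04), 103), (149, np.float64(243.1), 99), (150, np.float64(243.15), 95), (151, np.float64(243.17), 93), (152, np.float64(243.17), 85), (153, np.float64(243.19), 63), (154, np.float64(243.23), 28)]
t0 R [(146, np.float64(282.02), 103), (147, np.float64(282.13), 97), (148, np.float64(282.42), 89), (149, np.float64(282.87), 80), (150, np.float64(283.18), 66), (151, np.float64(283.35), 42)]
t15 L [(146, np.float64(203.82), 83), (147, np.float64(203.9), 109), (148, np.float64(203.93), 112), (149, np.float64(203.96), 113), (150, np.float64(203.98), 113), (151, np.float64(204.0), 112), (152, np.float64(203.95), 103), (153, np.float64(203.59), 87), (154, np
[... 2109 characters left out ...]
, 81, 151, 203, 177, 126, 116, 138])
(200, [53, 56, 58, 54, 51, 98, 188, 237, 207, 131, 92, 114])
(201, [55, 54, 55, 50, 52, 96, 166, 197, 170, 110, 73, 86])
(202, [53, 52, 54, 52, 62, 88, 133, 130, 104, 76, 65, 68])
(203, [55, 55, 53, 51, 66, 100, 126, 104, 69, 60, 64, 62])
(204, [72, 54, 58, 52, 67, 110, 127, 98, 62, 57, 55, 58])
(205, [112, 74, 57, 54, 70, 118, 123, 94, 62, 53, 60, 58])
(206, [156, 115, 70, 58, 80, 125, 121, 86, 57, 56, 58, 56])
(207, [179, 156, 116, 77, 89, 123, 114, 79, 61, 54, 50, 56])
(208, [179, 178, 158, 115, 109, 128, 107, 75, 58, 51, 56, 54])
(209, [179, 182, 177, 157, 138, 130, 94, 65, 56, 55, 59, 53])
(210, [175, 179, 180, 180, 168, 143, 98, 60, 49, 59, 59, 58])
```

```bash
python3 - <<'E'
from h import *
t=dict(np.load('cam_top.npz')); s=dict(np.load('cam_side.npz'))
a=np.radians(2.03); e=np.array([-np.sin(a),np.cos(a)])
f=lambda c,p,z: 1000*ray(c,p,z)[:2]@e
for n,p in dict(L=[(203.96,149.5),(202.9,155),(265.5,156.5)],M=[(243.05,148.5),(243.2,152.6),(291.7,179.3)],R=[(282.05,146.5),(283.3,150.3),(321.8,204.8)]).items():
    print(n,f(t,p[0],.005),f(t,p[1],.04),f(s,p[2],.02))
for n,c in dict(L=(622.87,147.09),M=(627.25,23.75),R=(631.61,-99.88)).items(): print(n,np.array(c)@e)
# side-view runner far-end top edge centres (crop 5x, offset 210,130)
for n,(u,v) in dict(L=((252,90),(315,143)),M=((380,200),(450,260)),R=((533,328),(608,398))).items():
    g=[1000*ray(s,(210+(q[0]+.5)/5-.5,130+(q[1]+.5)/5-.5),.04)[:2]@e for q in (u,v)]; print(n,g,np.mean(g))
E
```

```text
L 128.96398139561862 128.63279930728712 131.29811699709973
M 4.077430164058091 3.974230452093142 5.6241407289518754
R -121.00829752272703 -120.41748425164968 -117.61756171779994
L 124.93390695743399
M 1.516161342579285
R -122.19069381768189
L [np.float64(155.3339362756388), np.float64(92.69586980349892)] 124.01490303956885
M [np.float64(30.638323193585695), np.float64(-30.71588332136029)] -0.038780063887298155
R [np.float64(-96.33678741691979), np.float64(-155.97063942270324)] -126.15371341981151
```

```bash
python3 - <<'E'
from h import *
s=dict(np.load('side15.npz'))
a=np.radians(2.03); R2=np.array([[np.cos(a),np.sin(a)],[-np.sin(a),np.cos(a)]])
def topface(im):
    h=cv2.cvtColor(im,cv2.COLOR_BGR2HSV); H,S,V=cv2.split(h); return (((H<14)|(H>172))&(S>90)&(V>128)).astype(np.uint8)*255
for n,roi in dict(L=(228,142,278,182),M=(252,165,305,210),R=(280,190,337,240)).items():
    q=quad(s,roi,topface); w=toplane(s,q,.04)*1000
    r=cv2.minAreaRect(w.astype(np.float32)); wf=(R2@np.array(r[0])); print(n,r,"fence xy",wf)
# mark dots: face line at upper rows, at z~.04
E
```

```text
L ((623.7925415039062, 146.51268005371094), (101.2333755493164, 65.14559936523438), 3.0048179626464844) fence xy [628.5909 124.3243]
M ((628.444580078125, 23.045324325561523), (101.18106079101562, 64.14906311035156), 2.479646682739258) fence xy [628.8665   0.7696]
R ((633.072509765625, -101.78175354003906), (101.66393280029297, 63.160072326660156), 1.6970503330230713) fence xy [ 629.0698 -124.1431]
```

```bash
python3 - <<'E'
from h import *
s=dict(np.load('cam_side.npz')); a=np.radians(2.03); n=np.array([np.cos(a),np.sin(a),0]); e=np.array([-np.sin(a),np.cos(a),0])
for nm,(lo,hi,a0,a1) in dict(L=(154,159,263,269),M=(177,182,289,295),R=(203,207,319,325)).items():
    for r in range(lo,hi):
        v=s['color'][r,a0:a1,2].astype(float); w=np.clip(v-58,0,None); u=(w*np.arange(a0,a1)).sum()/w.sum()
        d=s["R"].T@np.linalg.inv(s["mtx"])@np.array([u,r,1.]); o=-s["R"].T@s["t"]
        k=(.6788-o@n)/(d@n); X=o+k*d; print(nm,r,round(u,2),"y_f",round(1000*X@e,1),"z",round(X[2]*1000,1))
E
```

```text
L 154 265.88 y_f 126.9 z 33.2
L 155 265.73 y_f 127.4 z 29.2
L 156 265.61 y_f 127.7 z 25.2
L 157 265.5 y_f 128.0 z 21.2
L 158 265.45 y_f 128.0 z 17.4
M 177 291.8 y_f 3.2 z 31.6
M 178 291.87 y_f 2.5 z 28.4
M 179 291.64 y_f 2.9 z 24.4
M 180 291.57 y_f 2.8 z 20.8
M 181 291.38 y_f 3.1 z 16.9
R 203 322.06 y_f -121.5 z 32.6
R 204 321.87 y_f -121.6 z 29.0
R 205 321.77 y_f -121.9 z 25.6
R 206 321.54 y_f -121.8 z 21.8
```

Both views now agree. The offsets from the marks are L about -3.5, M about -2.5 and R about -2 mm, against ±10 allowed. All three lie flush and square, and the arm is clear at z = 0.25. Handing in.

```bash
python3 - <<'E'
from plant import bot
print(bot.sign_off())
E
```

```text
the job is handed in; nothing more can be done
None
```

The job is handed in at about 28.5 s of the 72 s allowed; `sign_off` gave no verdict. All three runners are against the fence, open side down, each on its own mark.

**What I did:** I gripped the left and right runners across the flanges and slid them along the table until the grip began to slip against the fence. I turned the third runner over in two 90° turns, standing it on its end in between so I could regrip it. Each time I lowered it until I felt contact before letting go. I then carried it to the middle mark and pushed it home with about 30 N.

**Last checks:**

| Check | Left | Middle | Right | Allowed |
|---|---|---|---|---|
| Off its mark, top view (mm) | -4.0 | -2.5 | -1.5 | ±10 |
| Off its mark, side view (mm) | -3.4 | -2.1 | -2.4 | ±10 |
| Yaw, top view (fence about 2.0°) | 1.8° | 1.5° | 1.7° | within 2.6° of the fence |

- **Pushed home:** the three far ends lie on one straight line to within 0.1 mm. I did not measure any gap to the fence directly.
- **Other objects:** everything I could see looked where it started, but I compared positions by eye only. In the last top view the arm hid most of the wire brush and the gripper hid the tube.

**Checks that disagreed:**
- The first side-view estimate of the mark offsets came out larger, up to -8.5 mm for the right runner. It relied on a guessed height on the fence face. Recalculating it with the face plane gave the side-view figures above.
- The side-view yaws read up to 3.0° for the left runner, about 1° from the top view, but still within the limit.

Joint 3 came close to its limit (1.374 against 1.39) while I was backing away, so I moved the arm to ease it.

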